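# Set a roller pump's squeeze gap by the drag of a feeler gauge

## Robot

A 7-joint arm with a two-finger parallel gripper is mounted at the origin on a cart in front of the work surface, level with it; the furniture and walls round the work are solid. World frame = base frame: x ahead of the robot, y to its left, z up, the work surface at z = 0. Lengths are in m, angles in degrees, forces in N, time in s.
With the tool pointing down it reaches from about 0.425 to 0.925 m from the base axis. Payload 6.8 kg.
Tool frame: the origin (TCP) lies midway between the tips of the shut fingers; the grasp point (between the pads) lies env.hold_point_z behind it (env.hold_point_z is the distance from the TCP to the grasp point, in m); x points along the fingers, y is the direction in which the jaws open and shut, and the axes are right-handed (so a half turn about x gives the same grasp; the last joint's range is limited). The gripper opens to 85 mm and grips with 20 to 120 N. Pads are 22 mm wide; open, the fingers measure 114 mm over their backs; the gripper's body (76 mm by 85 mm) begins 54 mm behind the grasp point. The pads swing forward as they close: fully open they stand 13 mm farther back than shut.
Start: joints at [68.291, 27.33, 1.283, 89.118, -0.659, 63.558, -4.761], TCP at [0.181, -0.65, 0.231] pointing down, gripper open.
Joint ranges: [-169.35, 169.35], [-19.33, 120.38], [-80.79, 83.38], [13.8, 139.57], [-78.32, 258.32], [9.67, 109.79], [-169.56, 169.56]. Speed limits (degrees/s): [136.94, 136.94, 180, 180, 180, 180, 180].

## Interface

Orientations are given as [roll, pitch, yaw] about the fixed x, y, z axes, in that order (R = Rz(yaw) Ry(pitch) Rx(roll)).
In Python, from rig import env, read_camera, get_calibration, look_for, silhouettes gives the robot as it stands.
- The arm moves only by the tool play_rows, never from a script. Its argument "series" is a list of rows, each an object of numbers: "fingers": the opening, from -1 (shut) to 1 (fully open), so that 0 is half open; "x", "y", "z": the shift along the tool's x, y, z in mm; "wx", "wy", "wz": the turn, a rotation vector about the tool's x, y, z in degrees. In form: [{"fingers": .., "x": .., "y": .., "z": .., "wx": .., "wy": .., "wz": ..}, ...]. A call has 1 to 8 rows; each row shifts and turns the commanded pose from where the row before left it, along the tool's axes as they then stand; what a row does not reach is not made up. A row lasts 1/12 s, in which the tool goes at most 41.7 mm and 7.16 degrees, less where a joint would pass 70% of its speed; a pose out of reach is approached as far as the arm can. A call with a gripper value outside its range is refused whole. The fingers move at their own pace and stop on an object; the grip force is fixed at half the most. Time passes only in rows, so rows that do not move let the fingers close. It gives the time, the measured TCP pose, the force and the opening at its end, in the units of the state.
- env.read_state(): the state, without advancing time (a new reading comes with each control period).
- read_camera(name): name is "scene" or "top" or "wrist"; returns the picture (384x512x3 uint8, red, green, blue); there is no depth.
- get_calibration(name): a dict with "fx", "fy", "cx", "cy" (pixels), "rvec" (rotation vector, rad) and "tvec" (3), from world to camera coordinates, as OpenCV has them. Camera axes: x right, y down, z forward; pixel columns grow to the right and rows downward; lengths in m; the calibration is good to about 2 mm. A picture is of the moment at which its call begins: read the wrist's pose just before it. get_calibration takes no time and is no camera call; for the wrist camera it gives the pose at the moment of the call.
- env.sign_off(): hands the job in, once; it reports no verdict.
Trained networks look in the newest picture that a camera, given by its name, has taken for a name from the list of things; names that differ only in an ending like _2 or _b are one class to them, and where a whole thing is asked for, a point or a joint stands for the part that bears it (a point fixed in the world has none). Each returns a list of dicts, best first, with "score" (0 to 1); they miss things now and then, are a little off and sometimes report something else, mostly with a low value. They report only what shows in the picture. A call takes as long as a camera call.
- look_for(camera, name): "uv" ([column, row] in pixels, amid what is visible of it).
- silhouettes(camera, name): "region" (384x512 bool, what is visible of it) and "uv" ([column, row] in pixels, amid what is visible of it).
The state is a dict: "t": time; "qpos": joint angles; "qd": joint speeds; "tau": joint torques, N m; "tool_pos": TCP position; "tool_rot": TCP orientation; "ft_force": force on the tool from outside, world axes, zero at the start; "ft_torque": the same for the moment, N m; "grip_width": opening from 0.0 (shut) to 1.0 (fully open).
Only numpy, scipy, OpenCV 4.12 (cv2) and the standard library are available. Lean on these libraries where they do the work, as an engineer would, in place of code of your own. Each camera call takes 0.05 s, during which the arm holds its last target.

## Task

Set the squeeze gap of the roller pump with the blue 6 mm gauge: take it from the stand, stand it upright in the gap between the white roller and the pressure shoe with its flange down on both, let go of it, and slide the shoe in by its orange tab until the blade is lightly nipped, with a squeeze of about 5 N, never hard. Let go of the tab, then draw the gauge straight up out of the gap without disturbing that setting, so that the right drag is felt on the blade, and put it back upright in the free slot of the stand, flange down. Leave the shoe where you set it and the other gauges and things alone.

Things in the scene. Friction and masses are not known exactly. Their poses are not given: they have to be found in the camera images.
- gauge_6: Blue gauge to use, loose, 60 g, upright in a slot. Origin: centre of the flange's underside, z up. Below hangs a steel blade 22 (x) x 6 mm thick (y), 30 mm long. Above: flange 22 (x) x 52 (y) x 5 mm, then a T-bar handle 12 mm thick (x), 44 mm long (y), from 5 to 39 mm up. Grip the bar from above across its 12 mm (along x), so that closing the grip does not push the blade along y.
- gauge_4: Same shape with a yellow handle and a 4 mm blade, standing in another slot: leave alone.
- gauge_8: Same shape with a red handle and an 8 mm blade, standing in another slot: leave alone.
- gauge_stand: Grey block 130 (x) x 60 (y) x 36 mm (z), fixed where it stands. Origin: centre of its underside. Three alike slots through it at x = -42, 0, +42 mm, each 26.5 (x) x 10 mm (y); any gauge may be in any slot. A gauge in its slot has its flange on the top face (its origin 36 mm above the stand's) and its axes along the stand's.
- pump: White roller pump 150 (x) x 210 (y) x 90 mm, fixed. Origin: centre of underside, z up, front panel at -x. Deck top at z = 56 mm; rotor at y = -55 mm, three white rollers, 20 mm across, tops at z = 90 mm. The roller at the gap (x = 0) is sprung: its face towards the shoe is at y = -13 mm +- 4 mm (differs, not measured); it yields towards -y by 1 mm for each 2.5 N, up to 9 mm.
- gap (a point): Pump frame x = 0, y = -3, z = 90 mm (axes as the pump's): level of roller and shoe tops, in the opened gap. A gauge seated there has its origin at this height, axes along the pump's, blade between roller and shoe (thickness along y), flange resting on both tops. Friction on the blade is about 0.6 a side: a nip of 5 N drags about 6 N when the gauge is drawn up.
- shoe_slide (a joint): Pressure shoe on its guide rods, m: 0 fully back, growing as it closes towards the roller (pump -y), at most 0.027. Shoe: grey block 52 mm wide (x), flat face at pump y = +9 mm minus this value, top at z = 90 mm. The slide is stiff: 12 N moves it either way, the nip comes on top of that; it stays where left. The gap starts 11 to 23 mm wide.
- tab_top (a point): Centre of the top of the orange thumb tab on the shoe slide, 114 mm over the table. The tab is 30 (x) x 12 mm (y), upright, free above z = 78 mm (a low end block stands 10 mm behind it); it lies 68 mm behind the shoe's face (pump +y) and moves with it. Grip it across its 12 mm (fingers closing along pump y), or push it.
- rinse_bottle: White bottle 66 mm wide, 143 mm tall, bystander. Origin: centre of its base.
- hdpe_bottle: White bottle 50 mm wide, 124 mm tall, bystander. Origin: centre of its base.
- beaker: Small clear beaker 50 mm wide, 60 mm tall, bystander. Origin: centre of its base.
- tape_roll: Yellow tape roll 70 mm wide, 19 mm tall, lying flat, bystander. Origin: centre of its underside.
- forceps: Steel forceps 130 mm long lying flat, bystander. Origin: centre of the underside.

How it is judged:
By the outcome, as a careful person would: the job done as asked, in the order asked, and still so for the second after the job is handed in, with the robot touching nothing.
It also fails if it takes over 69 s, if anything falls off the work surface, if the arm or the gripper's body presses on something with over 40 N, if the wrist force passes 120 N, or if a joint passes its speed limit or range.

## Working session

There is one attempt and no reset: what is moved stays moved. The work goes in short steps, Python scripts to look and compute and a tool call to move; the robot and the scene stay as the last step left them, time stands still between calls to the robot, and variables do not carry over. Pictures are saved under pics/ and viewed, and the job is handed in when it is done.

Besides the shell and the picture viewer there is one more tool, called after "Request:" as a command line: name --argument value ..., lists and objects as JSON in quotes. play_rows: Moves the arm, as the interface text tells. Its arguments: {"type":"object","properties":{"series":{"type":"array","items":{"type":"object","properties":{"fingers":{"type":"number"},"x":{"type":"number"},"y":{"type":"number"},"z":{"type":"number"},"wx":{"type":"number"},"wy":{"type":"number"},"wz":{"type":"number"}}}}},"required":["series"]}

```bash
ls -la; mkdir -p pics; python3 - <<'E'
from rig import env, read_camera, get_calibration, look_for, silhouettes
import cv2
print(env.read_state(), env.hold_point_z)
for c in ["scene","top","wrist"]:
    im=read_camera(c); cv2.imwrite(f"pics/{c}0.png",im[:,:,::-1]); print(c,get_calibration(c))
E
```

```text
total 12
drwxr-xr-x  3 agent agent 4096 Dec  7 15:06 .
drwxr-xr-x 23 root  root  4096 Dec  7 15:06 ..
drwxr-xr-x  2 agent agent 4096 Dec  7 15:06 pics
{'t': 0.0, 'qpos': array([68.29153211, 27.37785767,  1.27912315, 89.18003792, -0.65982755,
       63.55965745, -4.76108526]), 'qd': array([-0.00148039,  0.02974381, -0.0026305 , -0.0767782 ,  0.07059278,
       -0.02025073, -0.01185995]), 'tau': array([-4.31871476e-04, -5.96456122e+01,  1.60739567e+00, -2.81203347e+01,
        1.24125709e-02,  9.29308328e-03,  1.17210843e-05]), 'tool_pos': array([ 0.18038387, -0.64980557,  0.23028859]), 'tool_rot': array([-86.3122983 ,  89.88976675, 109.20424892]), 'ft_force': array([0.26721531, 0.72711959, 0.67362723]), 'ft_torque': array([ 0.0173293 ,  0.04611402, -0.04866428]), 'grip_width': 0.9984259112139832} 0.0187
scene {'fx': 486.3319367695638, 'fy': 486.3319367695638, 'cx': 257.59613341460386, 'cy': 192.89197966983357, 'rvec': array([ 1.02863781, -2.21938026,  1.21618367]), 'tvec': array([0.26541425, 0.30927452, 1.20011206])}
top {'fx': 463.1756504097772, 'fy': 463.1756504097772, 'cx': 256.3363342726699, 'cy': 186.57638385542143, 'rvec': array([ 2.19947274, -2.14788978,  0.11932749]), 'tvec': array([-0.09482909,  0.47950225,  1.46951254])}
wrist {'fx': 315.30068947981147, 'fy': 315.30068947981147, 'cx': 256.22660963232187, 'cy': 192.03053549341047, 'rvec': array([-2.32104363,  1.76541783,  0.24375079]), 'tvec': array([-0.67535103, -0.03476906,  0.37838287])}
```

View images.

View pics/scene0.png

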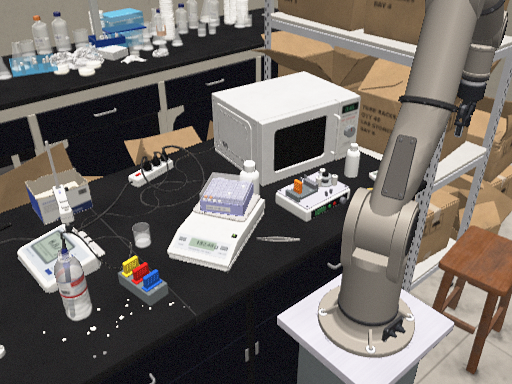

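View pics/top0.png

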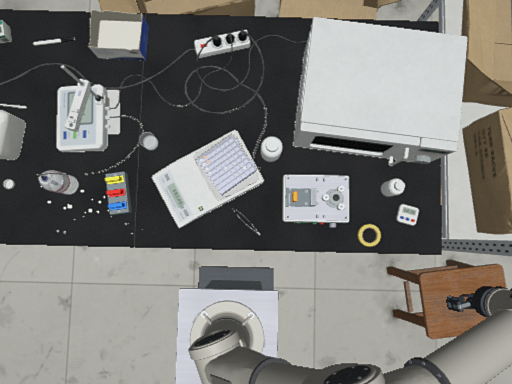

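View pics/wrist0.png

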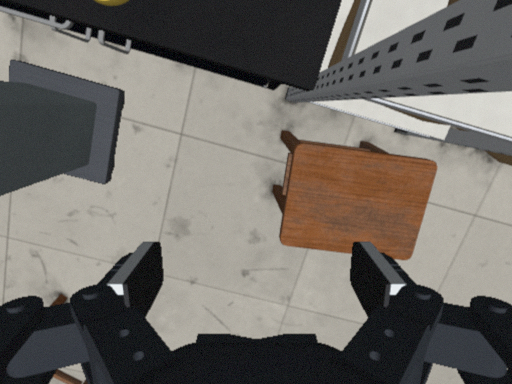

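```bash
cat > h.py <<'E'
from rig import env, read_camera, get_calibration, look_for, silhouettes
import numpy as np, cv2
from scipy.spatial.transform import Rotation as R
def cal(c):
    k=get_calibration(c); K=np.array([[k['fx'],0,k['cx']],[0,k['fy'],k['cy']],[0,0,1]]); return K,k['rvec'],k['tvec']
def proj(P,C): return cv2.projectPoints(np.asarray(P,float).reshape(-1,3),C[1],C[2],C[0],None)[0].reshape(-1,2)
def back(uv,z,C):
    K,r,t=C; Rm=cv2.Rodrigues(r)[0]; d=Rm.T@np.linalg.inv(K)@np.array([uv[0],uv[1],1.]); o=-Rm.T@t
    return o+d*(z-o[2])/d[2]
def toolR(s): return R.from_euler('xyz',s['tool_rot'],degrees=True)
E
python3 - <<'E'
from h import *
s=env.read_state(); print(s['t']); print(toolR(s).as_matrix().round(3))
read_camera("top"); C=cal("top")
for n,z in [("gauge_6",.075),("gauge_4",.075),("gauge_8",.075),("gauge_stand",.036),("pump",.06),("tab_top",.1),("shoe_slide",.09),("tape_roll",.02),("beaker",.06),("rinse_bottle",.1),("hdpe_bottle",.12),("forceps",0)]:
    d=look_for("top",n)
    print(n,[(round(q['score'],2),np.round(q['uv'],1),back(q['uv'],z,C).round(3)[:2]) for q in d[:2]])
print(env.read_state()['t'])
im=read_camera("top")
cv2.imwrite("pics/t1.png",cv2.resize(im[140:260,60:380,::-1],None,fx=2.5,fy=2.5,interpolation=cv2.INTER_CUBIC))
E
```

```text
0.15
[[-0.     0.268 -0.964]
 [ 0.001 -0.964 -0.268]
 [-1.    -0.001  0.   ]]
gauge_6 [(0.69, array([117.8, 206.3]), array([0.405, 0.344])), (0.48, array([117.8, 192.7]), array([0.447, 0.346]))]
gauge_4 [(0.69, array([117.8, 206.3]), array([0.405, 0.344])), (0.48, array([117.8, 192.7]), array([0.447, 0.346]))]
gauge_8 [(0.69, array([117.8, 206.3]), array([0.405, 0.344])), (0.48, array([117.8, 192.7]), array([0.447, 0.346]))]
gauge_stand [(0.87, array([120.8, 196.8]), array([0.437, 0.347])), (0.27, array([390.6, 185.2]), array([ 0.495, -0.514]))]
pump [(0.79, array([317.6, 198.7]), array([ 0.444, -0.277]))]
tab_top [(0.6, array([299.6, 198.5]), array([ 0.441, -0.216]))]
shoe_slide [(0.58, array([306.6, 195.2]), array([ 0.452, -0.238]))]
tape_roll [(0.6, array([376.4, 231.4]), array([ 0.347, -0.472])), (0.17, array([315.6, 198.3]), array([ 0.449, -0.276]))]
beaker [(0.77, array([147.9, 141.2]), array([0.614, 0.264]))]
rinse_bottle [(0.79, array([272.5, 147.2]), array([ 0.597, -0.13 ])), (0.32, array([148.4, 141.9]), array([0.604, 0.253]))]
hdpe_bottle [(0.68, array([391.1, 185.5]), array([ 0.485, -0.491]))]
forceps []
0.8
```

View pics/t1.png

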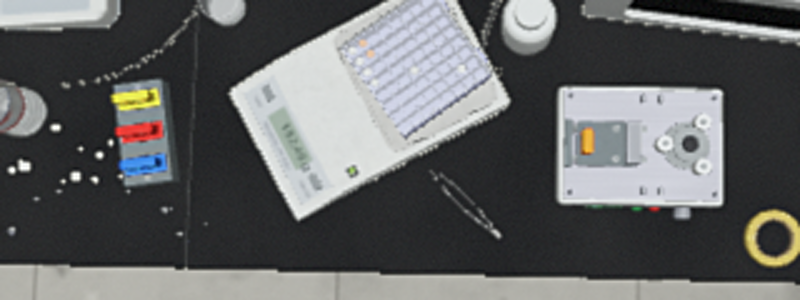

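```bash
cat >> h.py <<'E'
def Rt(psi):
    c,s_=np.cos(np.radians(psi)),np.sin(np.radians(psi))
    return np.array([[0,c,s_],[0,s_,-c],[-1,0,0]])
def pose(s=None):
    s=s or env.read_state(); M=toolR(s).as_matrix(); return s['tool_pos'],np.degrees(np.arctan2(M[1,1],M[0,1])),M
def plan(targets,step=38,wstep=7,dec=1):
    """targets: list of (pos mm-world m, psi, nrows or None). prints rows"""
    p,psi,M=pose(); p=p.copy(); cur=M.copy()
    rows=[]
    for tp,tpsi,n in targets:
        tp=np.array(tp)
        dp=np.linalg.norm(tp-p)*1000; dw=abs(tpsi-psi)
        n=n or int(max(np.ceil(dp/step),np.ceil(dw/wstep),1))
        p0=p.copy(); M0=cur.copy(); rv=R.from_matrix(Rt(tpsi)@M0.T).as_rotvec()
        for i in range(1,n+1):
            gp=p0+(tp-p0)*i/n; gM=R.from_rotvec(rv*i/n).as_matrix()@M0
            sh=np.round(cur.T@(gp-p)*1000,dec)
            w=np.round(R.from_matrix(cur.T@gM).as_rotvec(degrees=True),1)
            rows.append((*sh,*w)); p=p+cur@(sh/1000); cur=cur@R.from_rotvec(w,degrees=True).as_matrix()
        psi=tpsi
    for i,r in enumerate(rows):
        print(i+1,"{"+",".join(f'"{k}":{v:g}' for k,v in zip(("x","y","z","wx","wy","wz"),r) if abs(v)>0)+"}")
E
python3 - <<'E'
from h import *
p,psi,M=pose(); print(p,psi)
K,r,t=cal("wrist"); Rm=cv2.Rodrigues(r)[0]
print("cam in tool",M.T@(-Rm.T@t-p)*1000,"fwd",(M.T@Rm.T)[:,2],"right",(M.T@Rm.T)[:,0])
plan([((.25,-.5,.27),-60,None),((.40,-.277,.30),0,None)])
E
```

```text
[ 0.18058397 -0.65040802  0.2313364 ] -74.48417273088022
cam in tool [-142.07542517    1.30765507  -67.68025049] fwd [ 9.63229006e-01 -5.51135024e-04  2.68681184e-01] right [3.50431903e-04 9.99999623e-01 7.94951990e-04]
1 {"x":-7.7,"y":-25.3,"z":-21.4,"wx":-2.9}
2 {"x":-7.8,"y":-24.1,"z":-22.7,"wx":-2.9}
3 {"x":-7.7,"y":-23,"z":-23.9,"wx":-2.9}
4 {"x":-7.7,"y":-21.7,"z":-25,"wx":-2.9}
5 {"x":-7.8,"y":-20.5,"z":-26,"wx":-2.9}
6 {"x":-3.3,"y":-13.1,"z":-26.8,"wx":-6.7}
7 {"x":-3.4,"y":-9.9,"z":-28.2,"wx":-6.6}
8 {"x":-3.3,"y":-6.6,"z":-29.1,"wx":-6.7}
9 {"x":-3.3,"y":-3.1,"z":-29.7,"wx":-6.7}
10 {"x":-3.4,"y":0.3,"z":-29.9,"wx":-6.6}
11 {"x":-3.3,"y":3.8,"z":-29.6,"wx":-6.7}
12 {"x":-3.3,"y":7.2,"z":-29,"wx":-6.7}
13 {"x":-3.3,"y":10.5,"z":-28,"wx":-6.6}
14 {"x":-3.4,"y":13.7,"z":-26.5,"wx":-6.7}
```

Request:
play_rows --series '[{"fingers":-0.3,"x":-7.7,"y":-25.3,"z":-21.4,"wx":-2.9},{"fingers":-0.3,"x":-7.8,"y":-24.1,"z":-22.7,"wx":-2.9},{"fingers":-0.3,"x":-7.7,"y":-23,"z":-23.9,"wx":-2.9},{"fingers":-0.3,"x":-7.7,"y":-21.7,"z":-25,"wx":-2.9},{"fingers":-0.3,"x":-7.8,"y":-20.5,"z":-26,"wx":-2.9}]'

```text
schema error: expected keys fingers, x, y, z, wx, wy, wz
```

Request:
play_rows --series '[{"fingers":-0.3,"x":-3.3,"y":-13.1,"z":-26.8,"wx":-6.7},{"fingers":-0.3,"x":-3.4,"y":-9.9,"z":-28.2,"wx":-6.6},{"fingers":-0.3,"x":-3.3,"y":-6.6,"z":-29.1,"wx":-6.7},{"fingers":-0.3,"x":-3.3,"y":-3.1,"z":-29.7,"wx":-6.7},{"fingers":-0.3,"x":-3.4,"y":0.3,"z":-29.9,"wx":-6.6},{"fingers":-0.3,"x":-3.3,"y":3.8,"z":-29.6,"wx":-6.7},{"fingers":-0.3,"x":-3.3,"y":7.2,"z":-29,"wx":-6.7},{"fingers":-0.3,"x":-3.3,"y":10.5,"z":-28,"wx":-6.6}]'

```text
schema error: expected keys fingers, x, y, z, wx, wy, wz
```

Request:
play_rows --series '[{"fingers":-0.3,"x":-3.4,"y":13.7,"z":-26.5,"wx":-6.7},{"fingers":-0.3}]'

```text
schema error: expected keys fingers, x, y, z, wx, wy, wz
```

```bash
python3 - <<'E'
from h import *
s=env.read_state(); p,psi,M=pose(s); print(s['t'],p,psi,s['grip_width'],s['ft_force'],s['qpos'].round(1)); print(M.round(3))
C=cal("wrist"); im=read_camera("wrist"); np.save("pump_C.npy",np.array([C[0],C[1],C[2]],dtype=object),allow_pickle=True)
cv2.imwrite("pics/w1.png",im[:,:,::-1])
for n,z in [("pump",.06),("tab_top",.114),("shoe_slide",.09)]:
    print(n,[(round(q['score'],2),np.round(q['uv'],1),back(q['uv'],z,C).round(4)[:2]) for q in look_for("wrist",n)[:2]])
E
```

```text
0.85 [ 0.18058397 -0.65040802  0.2313364 ] -74.48417273088022 1.0000124109238806 [ 0.33364648 -0.82531237 -0.41436882] [68.3 27.3  1.3 89.1 -0.7 63.6 -4.8]
[[ 0.     0.268 -0.964]
 [-0.    -0.964 -0.268]
 [-1.     0.    -0.   ]]Traceback (most recent call last):
  File "<stdin>", line 3, in <module>
ValueError: could not broadcast input array from shape (3,3) into shape (3,)
```

All keys are needed in every row.

Request:
play_rows --series '[{"fingers":-0.3,"x":-7.7,"y":-25.3,"z":-21.4,"wx":-2.9,"wy":0,"wz":0},{"fingers":-0.3,"x":-7.8,"y":-24.1,"z":-22.7,"wx":-2.9,"wy":0,"wz":0},{"fingers":-0.3,"x":-7.7,"y":-23,"z":-23.9,"wx":-2.9,"wy":0,"wz":0},{"fingers":-0.3,"x":-7.7,"y":-21.7,"z":-25,"wx":-2.9,"wy":0,"wz":0},{"fingers":-0.3,"x":-7.8,"y":-20.5,"z":-26,"wx":-2.9,"wy":0,"wz":0}]'

```text
t: 1.32
tool_pos: [0.2504, -0.4985, 0.2704]
tool_rot: [66.3, 90.0, -83.5]
ft_force: [0.5, -0.3, -0.6]
grip_width: 0.355
```

Request:
play_rows --series '[{"fingers":-0.3,"x":-3.3,"y":-13.1,"z":-26.8,"wx":-6.7,"wy":0,"wz":0},{"fingers":-0.3,"x":-3.4,"y":-9.9,"z":-28.2,"wx":-6.6,"wy":0,"wz":0},{"fingers":-0.3,"x":-3.3,"y":-6.6,"z":-29.1,"wx":-6.7,"wy":0,"wz":0},{"fingers":-0.3,"x":-3.3,"y":-3.1,"z":-29.7,"wx":-6.7,"wy":0,"wz":0},{"fingers":-0.3,"x":-3.4,"y":0.3,"z":-29.9,"wx":-6.6,"wy":0,"wz":0},{"fingers":-0.3,"x":-3.3,"y":3.8,"z":-29.6,"wx":-6.7,"wy":0,"wz":0},{"fingers":-0.3,"x":-3.3,"y":7.2,"z":-29,"wx":-6.7,"wy":0,"wz":0},{"fingers":-0.3,"x":-3.3,"y":10.5,"z":-28,"wx":-6.6,"wy":0,"wz":0}]'

```text
t: 1.98
tool_pos: [0.3839, -0.3005, 0.2971]
tool_rot: [40.4, 90.0, -55.9]
ft_force: [0.4, 0.1, 1.0]
grip_width: 0.349
```

Request:
play_rows --series '[{"fingers":-0.3,"x":-3.4,"y":13.7,"z":-26.5,"wx":-6.7,"wy":0,"wz":0},{"fingers":-0.3,"x":0,"y":0,"z":0,"wx":0,"wy":0,"wz":0}]'

```text
t: 2.15
tool_pos: [0.404, -0.2715, 0.3013]
tool_rot: [103.4, 89.8, 14.3]
ft_force: [0.3, 0.3, -0.1]
grip_width: 0.348
```

```bash
python3 - <<'E'
from h import *
s=env.read_state(); p,psi,M=pose(s); print(s['t'],p,psi,s['grip_width'],s['ft_force'],s['qpos'].round(1)); print(M.round(3))
C=cal("wrist"); im=read_camera("wrist"); np.savez("pump_C.npz",K=C[0],r=C[1],t=C[2])
cv2.imwrite("pics/w1.png",im[:,:,::-1])
for n,z in [("pump",.06),("tab_top",.114),("shoe_slide",.09)]:
    print(n,[(round(q['score'],2),np.round(q['uv'],1),back(q['uv'],z,C).round(4)[:2]) for q in look_for("wrist",n)[:2]])
E
```

```text
2.15 [ 0.40400648 -0.27150854  0.30126637] 0.8323327916234182 0.34812399513027015 [ 0.3192854   0.27901415 -0.06590414] [ 47.6   7.1 -22.7 107.9   2.9  65.5  24.6]
[[ 0.003  1.     0.015]
 [ 0.001  0.015 -1.   ]
 [-1.     0.003 -0.001]]
pump [(0.81, array([287.4, 151.6]), array([ 0.4425, -0.2597]))]
tab_top [(0.88, array([293.9, 126.8]), array([ 0.4426, -0.2265]))]
shoe_slide [(0.91, array([294.4, 128.2]), array([ 0.4461, -0.2295])), (0.34, array([286.4, 152.7]), array([ 0.4383, -0.2567]))]
```

View pics/w1.png

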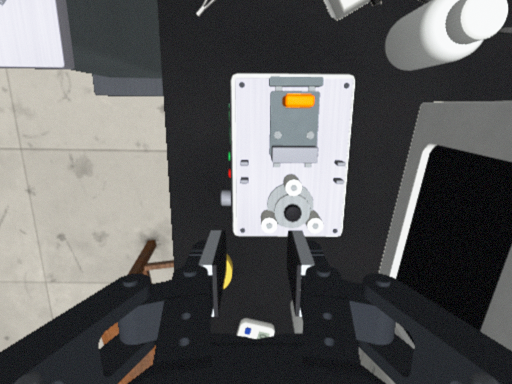

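```bash
python3 - <<'E'
import cv2
im=cv2.imread("pics/w1.png")
cv2.imwrite("pics/w1a.png",cv2.resize(im[65:245,220:365],None,fx=3.3,fy=3.3,interpolation=cv2.INTER_CUBIC))
E
```

```text
(no output)
```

View pics/w1a.png

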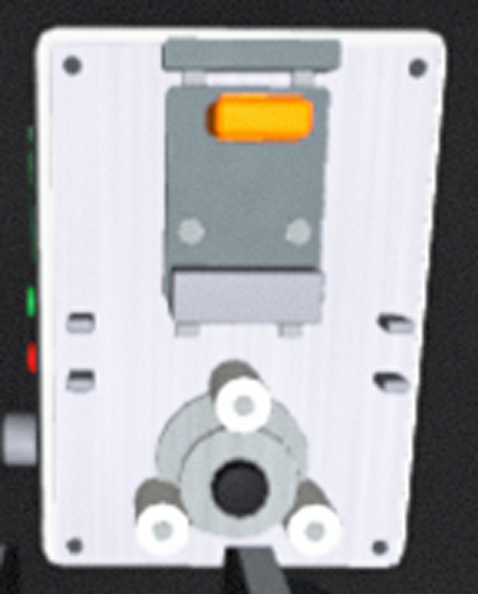

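```bash
python3 - <<'E'
from h import *
z=np.load("pump_C.npz"); C=(z['K'],z['r'],z['t'])
f=lambda x,y:(220+x/3.3-.35,65+y/3.3-.35)
for n,x,y,h in [("shoe front L",177,323,.09),("shoe front R",322,321,.09),("shoe back L",174,268,.09),("shoe back R",323,268,.09),("roller top c",242,404,.09),("roller top up",242,379,.09),("roller dn",242,430,.09),("r L",216,404,.09),("r R",270,404,.09),("tab TL",218,95,.114),("tab TR",312,97,.114),("tab BR",310,138,.114),("tab BL",217,136,.114),("rot L",162,529,.09),("rot R",315,529,.09),("rotc",240,487,.09),
 ("corner TL",38,29,.056),("TR",446,32,.056),("BR",402,567,.056),("BL",44,563,.056),("screw",72,66,.056),("s",417,67,.056),("s",379,547,.056),("s",74,546,.056)]:
    print(n,(back(f(x,y),h,C)*1000).round(1)[:2])
E
```

```text
shoe front L [ 423.9 -268.1]
shoe front R [ 473.7 -266.7]
shoe back L [ 422.4 -249.2]
shoe back R [ 472.9 -248.6]
roller top c [ 447.5 -296.5]
roller top up [ 447.1 -287.5]
roller dn [ 448. -306.]
r L [ 438.4 -296.6]
r R [ 457.4 -296.4]
tab TL [ 432.9 -193.9]
tab TR [ 461.4 -194.1]
tab BR [ 461.5 -206.1]
tab BL [ 433.  -205.9]
rot L [ 420.6 -343.8]
rot R [ 476.2 -343.1]
rotc [ 448.2 -327.3]
corner TL [ 374.4 -170.8]
TR [ 517.3 -169.8]
BR [ 519.3 -372.3]
BL [ 375.3 -372.3]
screw [ 386.3 -182.9]
s [ 508.2 -181.5]
s [ 509.4 -363.7]
s [ 387.3 -364.8]
```

```bash
python3 - <<'E'
from h import *
plan([((.47,.03,.30),0,None),((.405,.345,.27),0,None)],step=40)
E
```

```text
1 {"y":8.8,"z":-38.5}
2 {"x":-0.1,"y":8.7,"z":-38.5}
3 {"y":8.8,"z":-38.5}
4 {"y":8.7,"z":-38.5,"wx":-0.1}
5 {"y":8.8,"z":-38.5}
6 {"x":-0.1,"y":8.8,"z":-38.5}
7 {"y":8.9,"z":-38.5}
8 {"y":8.8,"z":-38.5}
9 {"x":3.3,"y":-7.2,"z":-35}
10 {"x":3.3,"y":-7.3,"z":-35}
11 {"x":3.4,"y":-7.2,"z":-35}
12 {"x":3.3,"y":-7.2,"z":-35}
13 {"x":3.3,"y":-7.3,"z":-35}
14 {"x":3.3,"y":-7.2,"z":-35}
15 {"x":3.3,"y":-7.2,"z":-35}
16 {"x":3.4,"y":-7.3,"z":-35}
17 {"x":3.3,"y":-7.2,"z":-35}
```

Request:
play_rows --series '[{"fingers":-0.3,"x":0,"y":8.8,"z":-38.5,"wx":0,"wy":0,"wz":0},{"fingers":-0.3,"x":0,"y":8.8,"z":-38.5,"wx":0,"wy":0,"wz":0},{"fingers":-0.3,"x":0,"y":8.8,"z":-38.5,"wx":0,"wy":0,"wz":0},{"fingers":-0.3,"x":0,"y":8.8,"z":-38.5,"wx":0,"wy":0,"wz":0},{"fingers":-0.3,"x":0,"y":8.8,"z":-38.5,"wx":0,"wy":0,"wz":0},{"fingers":-0.3,"x":0,"y":8.8,"z":-38.5,"wx":0,"wy":0,"wz":0},{"fingers":-0.3,"x":0,"y":8.8,"z":-38.5,"wx":0,"wy":0,"wz":0},{"fingers":-0.3,"x":0,"y":8.8,"z":-38.5,"wx":0,"wy":0,"wz":0}]'

```text
t: 3.02
tool_pos: [0.4705, 0.0311, 0.3001]
tool_rot: [26.0, 90.0, -64.2]
ft_force: [2.0, -0.2, -0.3]
grip_width: 0.35
```

Request:
play_rows --series '[{"fingers":-0.3,"x":3.3,"y":-7.2,"z":-39,"wx":0,"wy":0,"wz":0},{"fingers":-0.3,"x":3.3,"y":-7.2,"z":-39,"wx":0,"wy":0,"wz":0},{"fingers":-0.3,"x":3.3,"y":-7.2,"z":-39,"wx":0,"wy":0,"wz":0},{"fingers":-0.3,"x":3.3,"y":-7.2,"z":-39,"wx":0,"wy":0,"wz":0},{"fingers":-0.3,"x":3.3,"y":-7.2,"z":-39,"wx":0,"wy":0,"wz":0},{"fingers":-0.3,"x":3.3,"y":-7.2,"z":-39,"wx":0,"wy":0,"wz":0},{"fingers":-0.3,"x":3.3,"y":-7.2,"z":-30,"wx":0,"wy":0,"wz":0},{"fingers":-0.3,"x":3.3,"y":-7.2,"z":-15,"wx":0,"wy":0,"wz":0}]'

```text
t: 3.68
tool_pos: [0.4122, 0.3129, 0.2734]
tool_rot: [-166.8, 89.9, 103.2]
ft_force: [-0.4, -0.2, 0.7]
grip_width: 0.35
```

Request:
play_rows --series '[{"fingers":-0.3,"x":0,"y":0,"z":0,"wx":0,"wy":0,"wz":0}]'

```text
t: 3.77
tool_pos: [0.4109, 0.3128, 0.2729]
tool_rot: [-126.3, 89.9, 144.0]
ft_force: [-0.5, -0.6, -0.3]
grip_width: 0.349
```

```bash
python3 - <<'E'
from h import *
s=env.read_state(); p,psi,M=pose(s); print(s['t'],p,psi,s['grip_width'],s['ft_force'],s['qpos'].round(1)); print(M.round(3))
C=cal("wrist"); im=read_camera("wrist"); np.savez("stand_C.npz",K=C[0],r=C[1],t=C[2])
cv2.imwrite("pics/w2.png",im[:,:,::-1])
for n,z in [("gauge_6",.075),("gauge_stand",.036)]:
    print(n,[(round(q['score'],2),np.round(q['uv'],1),back(q['uv'],z,C).round(4)[:2]) for q in look_for("wrist",n)[:3]])
E
```

```text
3.7667 [0.41086767 0.31280811 0.27294675] 0.21980772892831274 0.3490035575946948 [-0.53182912 -0.5876433  -0.33546204] [ -2.7  16.  -49.  105.2  13.1  64.8 -56. ]
[[-0.002  1.     0.004]
 [ 0.001  0.004 -1.   ]
 [-1.    -0.002 -0.001]]
gauge_6 [(0.63, array([256.5, 128.4]), array([0.4106, 0.3551])), (0.62, array([326.2, 117.8]), array([0.4837, 0.3662])), (0.57, array([291.5, 118.2]), array([0.4473, 0.3657]))]
gauge_stand [(0.94, array([303.1, 115.6]), array([0.4649, 0.3672]))]
```

View pics/w2.png

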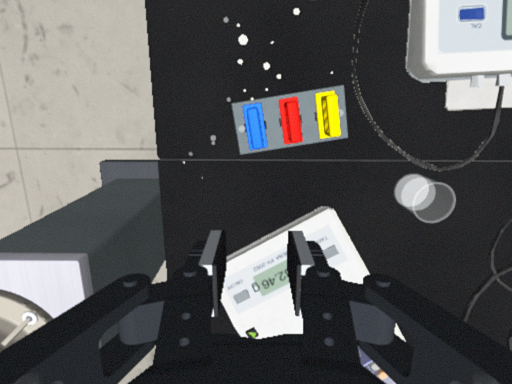

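```bash
python3 - <<'E'
import cv2
im=cv2.imread("pics/w2.png")
cv2.imwrite("pics/w2a.png",cv2.resize(im[75:165,220:360],None,fx=5,fy=5,interpolation=cv2.INTER_CUBIC))
E
```

```text
(no output)
```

View pics/w2a.png

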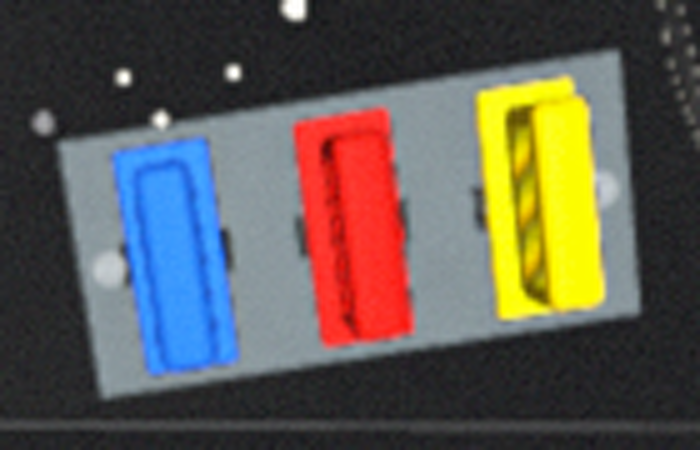

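```bash
python3 - <<'E'
from h import *
z=np.load("stand_C.npz"); C=(z['K'],z['r'],z['t'])
f=lambda x,y:(220+x/5-.4,75+y/5-.4)
def q(pts,h):
    P=np.array([back(f(*a),h,C)*1000 for a in pts])[:,:2]; print(P.round(1).tolist(),"c",P.mean(0).round(1))
    TL,TR,BR,BL=P
    ang=lambda v:np.degrees(np.arctan2(v[1],v[0])).round(1)
    print("  yaw",ang(TR-TL),ang(BR-BL),ang(TL-BL)-90,ang(TR-BR)-90, "size",[np.linalg.norm(v).round(1) for v in (TR-TL,BR-BL,TL-BL,TR-BR)])
    return P.mean(0)
c=q([(60,142),(620,50),(640,315),(102,398)],.036)
q([(113,153),(207,137),(238,358),(148,376)],.041)
q([(136,163),(183,160),(213,368),(163,370)],.075)
a=np.radians(8.7)
for k in (-42,0,42): print(c+k*np.array([np.cos(a),np.sin(a)]))
# overlay
E
```

```text
[[381.6, 381.1], [509.6, 401.7], [518.9, 341.9], [390.7, 321.6]] c [450.2 361.6]
  yaw 9.1 9.0 8.700000000000003 8.900000000000006 size [np.float64(129.6), np.float64(129.9), np.float64(60.2), np.float64(60.5)]
[[394.1, 378.7], [415.5, 382.3], [423.2, 332.0], [401.9, 327.7]] c [408.7 355.2]
  yaw 9.5 11.5 8.799999999999997 8.700000000000003 size [np.float64(21.8), np.float64(21.8), np.float64(51.6), np.float64(50.9)]
[[400.4, 376.7], [410.2, 377.4], [416.8, 334.1], [406.0, 333.7]] c [408.3 355.5]
  yaw 3.7 2.5 7.400000000000006 8.700000000000003 size [np.float64(9.8), np.float64(10.8), np.float64(43.5), np.float64(43.8)]
[408.68345918 355.21337215]
[450.20020242 361.5663266 ]
[491.71694567 367.91928105]
```

```bash
python3 - <<'E'
from h import *
plan([((.4087,.3552,.12),8.9,None),((.4087,.3552,.047),8.9,3)],step=38)
E
```

```text
1 {"x":30.6,"y":-1,"z":-9.4,"wx":-1.8}
2 {"x":30.7,"y":-0.8,"z":-9.5,"wx":-1.8}
3 {"x":30.6,"y":-0.4,"z":-9.5,"wx":-1.8}
4 {"x":30.6,"y":-0.1,"z":-9.4,"wx":-1.8,"wy":0.1}
5 {"x":30.7,"y":0.1,"z":-9.5,"wx":-1.8}
6 {"x":24.3}
7 {"x":24.4}
8 {"x":24.3,"y":0.1,"z":0.1}
```

```bash
python3 - <<'E'
from h import *
print(env.read_state()['t'],pose()[:2], cal("wrist")[2]); z=np.load("stand_C.npz"); print(z['t'])
E
```

```text
3.9167 (array([0.41374312, 0.30823878, 0.27322557]), np.float64(-0.14393703200723582)) [-0.41255611  0.25058628  0.5014946 ]
[-0.41118574  0.25325708  0.50183192]
```

```bash
python3 - <<'E'
from h import *
C=cal("wrist"); im=read_camera("wrist").copy()
print(pose()[:2],env.read_state()['qd'].round(2))
a=np.radians(8.9);c=np.array([.4502,.3616]);Rz=np.array([[np.cos(a),-np.sin(a)],[np.sin(a),np.cos(a)]])
def box(cx,cy,w,d,z,col):
    P=[(*(c+Rz@np.array([cx+sx*w/2,cy+sy*d/2])),z) for sx,sy in((-1,-1),(1,-1),(1,1),(-1,1))]
    uv=proj(P,C); global big
    cv2.polylines(big,[np.round(((uv+.4-[220,75])*5)).astype(int)],True,col,1)
big=cv2.resize(im[75:165,220:360,::-1],None,fx=5,fy=5,interpolation=cv2.INTER_CUBIC)
box(0,0,.13,.06,.036,(0,255,0)); box(-.042,0,.022,.052,.041,(255,255,255)); box(-.042,0,.012,.044,.075,(0,255,255))
cv2.imwrite("pics/w3.png",big)
E
```

```text
(array([0.41395605, 0.3079493 , 0.27335668]), np.float64(-0.19113773779315704)) [ 0.34 -0.38 -0.16  0.01  0.07 -0.08 -0.17]
```

View pics/w3.png

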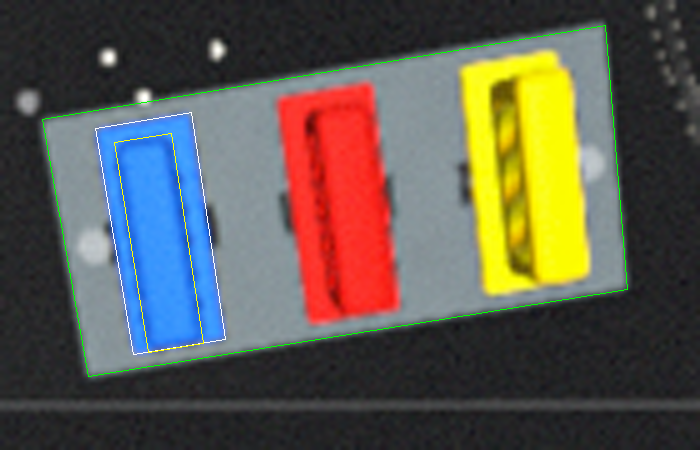

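Request:
play_rows --series '[{"fingers":-0.3,"x":30.6,"y":-1.4,"z":-9.4,"wx":-1.8,"wy":0,"wz":0},{"fingers":-0.3,"x":30.6,"y":-1,"z":-9.4,"wx":-1.8,"wy":0,"wz":0},{"fingers":-0.3,"x":30.6,"y":-0.6,"z":-9.4,"wx":-1.8,"wy":0,"wz":0},{"fingers":-0.3,"x":30.6,"y":-0.4,"z":-9.4,"wx":-1.8,"wy":0,"wz":0},{"fingers":-0.3,"x":30.6,"y":0,"z":-9.4,"wx":-1.8,"wy":0,"wz":0},{"fingers":-0.3,"x":0,"y":0,"z":0,"wx":0,"wy":0,"wz":0},{"fingers":-0.3,"x":0,"y":0,"z":0,"wx":0,"wy":0,"wz":0},{"fingers":-0.3,"x":0,"y":0,"z":0,"wx":0,"wy":0,"wz":0}]'

```text
t: 4.63
tool_pos: [0.4077, 0.3561, 0.1219]
tool_rot: [96.6, 89.9, 15.4]
ft_force: [0.7, -0.5, 0.6]
grip_width: 0.346
```

```bash
python3 - <<'E'
from h import *
s=env.read_state(); p,psi,M=pose(s); print(s['t'],p,psi,s['qd'].round(1),s['ft_force'],M[:,0].round(4))
plan([((.4087,.3552,.047),8.9,3)])
E
```

```text
4.6333 [0.40770946 0.35610359 0.1219453 ] 8.852282722278122 [ 0.3 -1.3 -0.5 -0.6  0.2 -0.3 -0.2] [ 0.70952373 -0.4749531   0.58890763] [ 1.4e-03  4.0e-04 -1.0e+00]
1 {"x":25,"y":0.2,"z":0.4}
2 {"x":25,"y":0.3,"z":0.3,"wz":-0.1}
3 {"x":24.9,"y":0.3,"z":0.4}
```

Request:
play_rows --series '[{"fingers":-0.3,"x":25,"y":0.3,"z":0.3,"wx":0,"wy":0,"wz":0},{"fingers":-0.3,"x":25,"y":0.3,"z":0.3,"wx":0,"wy":0,"wz":0},{"fingers":-0.3,"x":24,"y":0.3,"z":0.3,"wx":0,"wy":0,"wz":0},{"fingers":-0.3,"x":0,"y":0,"z":0,"wx":0,"wy":0,"wz":0},{"fingers":-0.3,"x":0,"y":0,"z":0,"wx":0,"wy":0,"wz":0},{"fingers":-0.3,"x":0,"y":0,"z":0,"wx":0,"wy":0,"wz":0}]'

```text
t: 5.13
tool_pos: [0.4088, 0.3568, 0.049]
tool_rot: [116.8, 89.8, 35.8]
ft_force: [-0.5, -0.4, -0.4]
grip_width: 0.35
```

```bash
python3 - <<'E'
from h import *
s=env.read_state(); p,psi,M=pose(s); print(s['t'],p,psi,s['qd'].round(1),s['ft_force'],M[:,0].round(4),s['grip_width'])
im=read_camera("wrist"); cv2.imwrite("pics/w4.png",im[:,:,::-1])
E
```

```text
5.1333 [0.40880218 0.35676099 0.04898392] 8.94518037224717 [-0.  -0.3 -0.4 -0.2  0.3 -0.4 -0.4] [-0.46943463 -0.36210041 -0.42704878] [ 0.0028  0.002  -1.    ] 0.3498314246423295
```

View pics/w4.png

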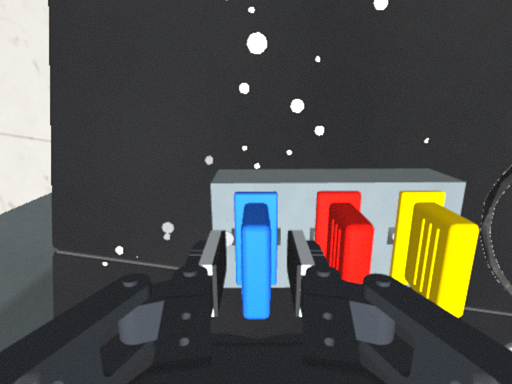

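Request:
play_rows --series '[{"fingers":-1,"x":0,"y":0,"z":0,"wx":0,"wy":0,"wz":0},{"fingers":-1,"x":0,"y":0,"z":0,"wx":0,"wy":0,"wz":0},{"fingers":-1,"x":0,"y":0,"z":0,"wx":0,"wy":0,"wz":0},{"fingers":-1,"x":0,"y":0,"z":0,"wx":0,"wy":0,"wz":0}]'

```text
t: 5.52
tool_pos: [0.4084, 0.3568, 0.0484]
tool_rot: [109.0, 89.8, 28.0]
ft_force: [0.1, -2.0, 7.4]
grip_width: 0.127
```

```bash
python3 - <<'E'
from h import *
s=env.read_state(); p,psi,M=pose(s); print(s['t'],p,psi,s['qd'].round(1),s['ft_force'],M[:,0].round(4),s['grip_width'])
E
```

```text
5.5167 [0.4083711  0.35677241 0.04841605] 8.993589895885162 [-0.   0.  -0.   0.  -0.1  0.1 -0.1] [ 0.0702114  -2.00489991  7.36853297] [ 0.0025  0.0013 -1.    ] 0.1274462376984889
```

Request:
play_rows --series '[{"fingers":-1,"x":-15,"y":0,"z":0,"wx":0,"wy":0,"wz":0},{"fingers":-1,"x":-22,"y":0,"z":0,"wx":0,"wy":0,"wz":0},{"fingers":-1,"x":-22,"y":0,"z":0,"wx":0,"wy":0,"wz":0},{"fingers":-1,"x":-22,"y":0,"z":0,"wx":0,"wy":0,"wz":0}]'

```text
t: 5.85
tool_pos: [0.4072, 0.356, 0.1291]
tool_rot: [130.1, 90.0, 49.2]
ft_force: [-0.3, -0.6, -0.3]
grip_width: 0.127
```

```bash
python3 - <<'E'
from h import *
s=env.read_state(); p,psi,M=pose(s); print(s['t'],p,psi,s['ft_force'],M[:,0].round(4),s['grip_width'])
plan([((.47,.06,.31),0.3,9),((.4475,-.2756,.20),0.3,9)],step=40)
E
```

```text
5.85 [0.40721887 0.35604742 0.12912761] 9.029130670809312 [-0.25405167 -0.55766736 -0.34571042] [ 2.e-04  2.e-04 -1.e+00] 0.1273314218193017
1 {"x":-20.1,"y":1.7,"z":33.6,"wx":1}
2 {"x":-20.1,"y":2.3,"z":33.5,"wx":0.9}
3 {"x":-20.1,"y":2.9,"z":33.5,"wx":1}
4 {"x":-20.1,"y":3.4,"z":33.5,"wx":1}
5 {"x":-20.1,"y":4,"z":33.3,"wx":0.9}
6 {"x":-20.1,"y":4.6,"z":33.4,"wx":1}
7 {"x":-20.1,"y":5.1,"z":33.2,"wx":1}
8 {"x":-20.1,"y":5.7,"z":33.1,"wx":1}
9 {"x":-20.1,"y":6.3,"z":33.1,"wx":0.9}
10 {"x":12.2,"y":-2.7,"z":37.3}
11 {"x":12.2,"y":-2.7,"z":37.2}
12 {"x":12.2,"y":-2.8,"z":37.3}
13 {"x":12.2,"y":-2.7,"z":37.3}
14 {"x":12.3,"y":-2.7,"z":37.3}
15 {"x":12.2,"y":-2.7,"z":37.2}
16 {"x":12.2,"y":-2.8,"z":37.3}
17 {"x":12.2,"y":-2.7,"z":37.3}
18 {"x":12.2,"y":-2.7,"z":37.3}
```

Request:
play_rows --series '[{"fingers":-1,"x":-20,"y":1.7,"z":33.5,"wx":1,"wy":0,"wz":0},{"fingers":-1,"x":-20,"y":2.3,"z":33.5,"wx":1,"wy":0,"wz":0},{"fingers":-1,"x":-20,"y":2.9,"z":33.5,"wx":1,"wy":0,"wz":0},{"fingers":-1,"x":-20,"y":3.4,"z":33.5,"wx":1,"wy":0,"wz":0},{"fingers":-1,"x":-20,"y":4,"z":33.3,"wx":1,"wy":0,"wz":0},{"fingers":-1,"x":-20,"y":4.6,"z":33.3,"wx":1,"wy":0,"wz":0},{"fingers":-1,"x":-20,"y":5.1,"z":33.2,"wx":1,"wy":0,"wz":0},{"fingers":-1,"x":-20,"y":5.7,"z":33.1,"wx":1,"wy":0,"wz":0}]'

```text
t: 6.52
tool_pos: [0.4623, 0.0915, 0.2893]
tool_rot: [71.8, 89.9, -17.2]
ft_force: [0.1, -1.0, -0.4]
grip_width: 0.121
```

Request:
play_rows --series '[{"fingers":-1,"x":-20,"y":6,"z":33,"wx":0.7,"wy":0,"wz":0},{"fingers":-1,"x":0,"y":-2.7,"z":37.3,"wx":0,"wy":0,"wz":0},{"fingers":-1,"x":0,"y":-2.7,"z":37.3,"wx":0,"wy":0,"wz":0},{"fingers":-1,"x":0,"y":-2.7,"z":37.3,"wx":0,"wy":0,"wz":0},{"fingers":-1,"x":10,"y":-2.7,"z":37.3,"wx":0,"wy":0,"wz":0},{"fingers":-1,"x":20,"y":-2.7,"z":37.3,"wx":0,"wy":0,"wz":0},{"fingers":-1,"x":20,"y":-2.7,"z":37.3,"wx":0,"wy":0,"wz":0},{"fingers":-1,"x":20,"y":-2.7,"z":37.3,"wx":0,"wy":0,"wz":0}]'

```text
t: 7.18
tool_pos: [0.4515, -0.2008, 0.2389]
tool_rot: [51.1, 89.9, -38.5]
ft_force: [0.4, 0.0, -0.4]
grip_width: 0.128
```

Request:
play_rows --series '[{"fingers":-1,"x":20,"y":-2.7,"z":37.3,"wx":0,"wy":0,"wz":0},{"fingers":-1,"x":20,"y":-2.7,"z":37.3,"wx":0,"wy":0,"wz":0},{"fingers":-1,"x":0,"y":0,"z":0,"wx":0,"wy":0,"wz":0},{"fingers":-1,"x":0,"y":0,"z":0,"wx":0,"wy":0,"wz":0},{"fingers":-1,"x":0,"y":0,"z":0,"wx":0,"wy":0,"wz":0},{"fingers":-1,"x":0,"y":0,"z":0,"wx":0,"wy":0,"wz":0}]'

```text
t: 7.68
tool_pos: [0.4479, -0.2711, 0.2004]
tool_rot: [77.0, 89.9, -12.5]
ft_force: [-0.1, -0.7, -0.5]
grip_width: 0.127
```

```bash
cat > snap.py <<'E'
import sys
from h import *
def st():
    s=env.read_state(); p,psi,M=pose(s); print(round(s['t'],2),p.round(4),round(psi,2),'qd',abs(s['qd']).max().round(2),'f',s['ft_force'].round(2),'xaxis',M[:,0].round(4),'g',round(s['grip_width'],3)); return s
def snap(fn,cam="wrist"):
    C=cal(cam); im=read_camera(cam); cv2.imwrite(f"pics/{fn}.png",im[:,:,::-1]); np.savez(fn+"_C.npz",K=C[0],r=C[1],t=C[2]); return C,im
def load(fn):
    z=np.load(fn+"_C.npz"); return (z['K'],z['r'],z['t'])
if __name__=="__main__":
    s=st(); print(s['qpos'].round(1))
    if len(sys.argv)>1: snap(sys.argv[1])
E
python3 snap.py w5
```

```text
7.68 [ 0.4479 -0.2711  0.2004] 0.44 qd 0.42 f [-0.13 -0.67 -0.47] xaxis [ 1.7e-03 -4.0e-04 -1.0e+00] g 0.127
[ 49.7  17.7 -30.3 110.   10.8  54.9  14.8]
```

View pics/w5.png

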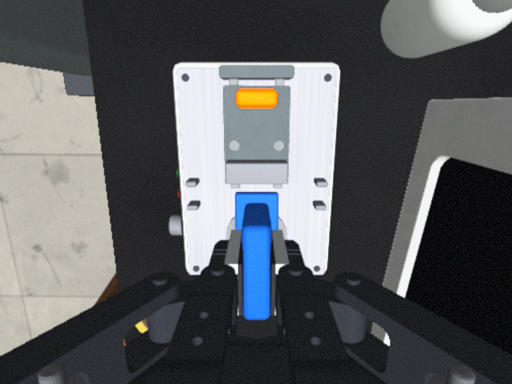

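```bash
python3 - <<'E'
from snap import *
C=load("w5"); im=cv2.imread("pics/w5.png")
big=cv2.resize(im[55:285,165:350],None,fx=3.2,fy=2.6,interpolation=cv2.INTER_CUBIC)
def box(x0,x1,y0,y1,z,col):
    uv=proj([(x0,y0,z),(x1,y0,z),(x1,y1,z),(x0,y1,z)],C)
    cv2.polylines(big,[np.round((uv+.35-[165,55])*[3.2,2.6]).astype(int)],True,col,1)
box(.4326,.4626,-.206,-.194,.114,(0,0,255))
box(.4216,.4736,-.2675,-.249,.090,(0,255,0))
box(.3726,.5226,-.377,-.167,.056,(255,0,0))
gy=-.2711-.0016
box(.4479-.011,.4479+.011,gy-.026,gy+.026,.2004-.0074,(255,255,255))
cv2.imwrite("pics/w5a.png",big)
E
```

```text
(no output)
```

View pics/w5a.png

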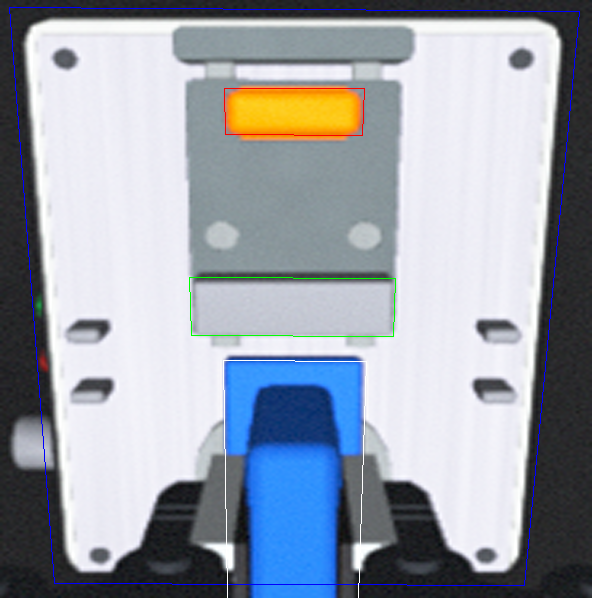

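```bash
python3 - <<'E'
from snap import *
st()
plan([((.4476,-.2756,.15),0.3,3)])
E
```

```text
7.73 [ 0.4479 -0.2711  0.2005] 0.46 qd 0.36 f [ 0.   -0.32  0.34] xaxis [ 1.7e-03 -6.0e-04 -1.0e+00] g 0.126
1 {"x":16.8,"y":-0.1,"z":1.5,"wx":0.1}
2 {"x":16.8,"y":-0.2,"z":1.5,"wz":-0.1}
3 {"x":16.9,"y":-0.1,"z":1.5,"wx":0.1}
```

Request:
play_rows --series '[{"fingers":-1,"x":16.8,"y":-0.1,"z":1.5,"wx":0.1,"wy":0,"wz":-0.1},{"fingers":-1,"x":16.8,"y":-0.1,"z":1.5,"wx":0,"wy":0,"wz":0},{"fingers":-1,"x":16.8,"y":-0.1,"z":1.5,"wx":0,"wy":0,"wz":0},{"fingers":-1,"x":0,"y":0,"z":0,"wx":0,"wy":0,"wz":0},{"fingers":-1,"x":0,"y":0,"z":0,"wx":0,"wy":0,"wz":0},{"fingers":-1,"x":0,"y":0,"z":0,"wx":0,"wy":0,"wz":0}]'

```text
t: 8.23
tool_pos: [0.4476, -0.2765, 0.1503]
tool_rot: [-12.1, 90.0, -101.8]
ft_force: [-0.0, -0.0, 0.1]
grip_width: 0.127
```

```bash
python3 - <<'E'
from snap import *
st(); snap("w6")
plan([((.4476,-.2756,.106),0.3,3)])
E
```

```text
8.23 [ 0.4476 -0.2765  0.1503] 0.29 qd 0.42 f [-0.04 -0.04  0.11] xaxis [-2.e-04 -7.e-04 -1.e+00] g 0.127
1 {"x":14.8,"z":-0.4}
2 {"x":14.8,"y":-0.1,"z":-0.4}
3 {"x":14.8,"z":-0.4,"wy":0.1}
```

View pics/w6.png

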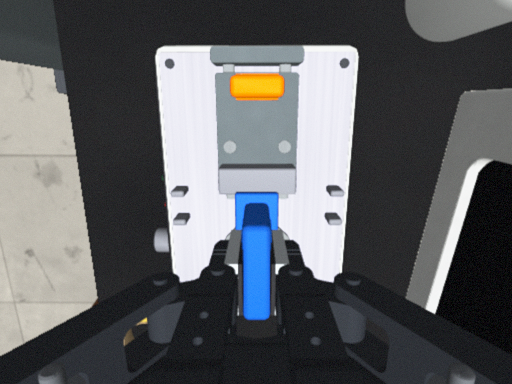

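Request:
play_rows --series '[{"fingers":-1,"x":15,"y":0,"z":-0.3,"wx":0,"wy":0,"wz":0},{"fingers":-1,"x":15,"y":0,"z":-0.3,"wx":0,"wy":0,"wz":0},{"fingers":-1,"x":12,"y":0,"z":-0.3,"wx":0,"wy":0,"wz":0},{"fingers":-1,"x":3,"y":0,"z":0,"wx":0,"wy":0,"wz":0},{"fingers":-1,"x":1,"y":0,"z":0,"wx":0,"wy":0,"wz":0},{"fingers":-1,"x":0,"y":0,"z":0,"wx":0,"wy":0,"wz":0},{"fingers":-1,"x":0,"y":0,"z":0,"wx":0,"wy":0,"wz":0}]'

```text
t: 8.87
tool_pos: [0.4471, -0.2763, 0.1037]
tool_rot: [-44.7, 90.0, -134.5]
ft_force: [-1.0, 0.8, 0.6]
grip_width: 0.126
```

```bash
python3 snap.py
```

```text
8.87 [ 0.4471 -0.2763  0.1037] 0.22 qd 0.13 f [-0.98  0.75  0.57] xaxis [-6.e-04 -6.e-04 -1.e+00] g 0.126
[ 47.2  25.4 -27.5 114.4  16.6  44.1  10.1]
```

Free descent so far; ~1.3 mm to go.

Request:
play_rows --series '[{"fingers":-1,"x":1,"y":0,"z":0,"wx":0,"wy":0,"wz":0},{"fingers":-1,"x":1,"y":0,"z":0,"wx":0,"wy":0,"wz":0},{"fingers":-1,"x":0,"y":0,"z":0,"wx":0,"wy":0,"wz":0},{"fingers":-1,"x":0,"y":0,"z":0,"wx":0,"wy":0,"wz":0},{"fingers":-1,"x":0,"y":0,"z":0,"wx":0,"wy":0,"wz":0}]'

```text
t: 9.28
tool_pos: [0.4472, -0.2765, 0.1023]
tool_rot: [-24.2, 89.9, -114.0]
ft_force: [-2.8, 0.3, 7.8]
grip_width: 0.129
```

```bash
python3 snap.py
```

```text
9.28 [ 0.4472 -0.2765  0.1023] 0.2 qd 0.08 f [-2.75  0.31  7.77] xaxis [-5.0e-04 -1.2e-03 -1.0e+00] g 0.129
[ 47.1  25.5 -27.5 114.4  16.7  43.9   9.9]
```

Request:
play_rows --series '[{"fingers":-0.4,"x":0,"y":0,"z":0,"wx":0,"wy":0,"wz":0},{"fingers":-0.4,"x":0,"y":0,"z":0,"wx":0,"wy":0,"wz":0},{"fingers":-0.4,"x":0,"y":0,"z":0,"wx":0,"wy":0,"wz":0},{"fingers":-0.4,"x":-10,"y":0,"z":0,"wx":0,"wy":0,"wz":0},{"fingers":-0.4,"x":-25,"y":0,"z":0,"wx":0,"wy":0,"wz":0},{"fingers":-0.4,"x":-25,"y":0,"z":0,"wx":0,"wy":0,"wz":0},{"fingers":-0.4,"x":-10,"y":0,"z":0,"wx":0,"wy":0,"wz":0}]'

```text
t: 9.87
tool_pos: [0.4482, -0.2766, 0.1744]
tool_rot: [45.4, 89.8, -44.4]
ft_force: [0.8, -0.3, 0.3]
grip_width: 0.3
```

```bash
python3 snap.py w7
python3 - <<'E'
from snap import *
# grasp tab: tool y along pump -y (psi=-89.7)
plan([((.4476,-.2003,.19),-89.7,None),((.4476,-.2003,.095),-89.7,3)])
E
```

```text
9.87 [ 0.4482 -0.2766  0.1744] 0.23 qd 11.18 f [ 0.79 -0.29  0.3 ] xaxis [ 0.002 -0.002 -1.   ] g 0.3
[ 49.4  19.8 -29.7 111.2  12.4  52.   13.7]
1 {"x":-1.2,"y":-0.1,"z":-5.9,"wx":6.9}
2 {"x":-1.1,"y":-0.7,"z":-5.8,"wx":6.9}
3 {"x":-1.2,"y":-1.5,"z":-5.7,"wx":6.9,"wz":-0.1}
4 {"x":-1.2,"y":-2.2,"z":-5.5,"wx":7}
5 {"x":-1.1,"y":-2.8,"z":-5.2,"wx":6.9}
6 {"x":-1.2,"y":-3.4,"z":-4.8,"wx":6.9}
7 {"x":-1.1,"y":-3.9,"z":-4.4,"wx":6.9,"wz":-0.1}
8 {"x":-1.2,"y":-4.5,"z":-3.9,"wx":6.9}
9 {"x":-1.1,"y":-4.9,"z":-3.3,"wx":6.9}
10 {"x":-1.2,"y":-5.2,"z":-2.7,"wx":7}
11 {"x":-1.1,"y":-5.5,"z":-2,"wx":6.9}
12 {"x":-1.2,"y":-5.8,"z":-1.3,"wx":6.9,"wz":-0.1}
13 {"x":-1.1,"y":-5.8,"z":-0.7,"wx":6.9}
14 {"x":31.7}
15 {"x":31.6}
16 {"x":31.7,"z":0.1}
```

View pics/w7.png

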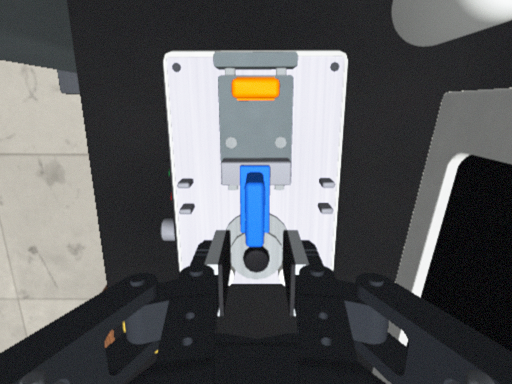

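Request:
play_rows --series '[{"fingers":-0.3,"x":-1.2,"y":-0.1,"z":-5.9,"wx":6.9,"wy":0,"wz":0},{"fingers":-0.3,"x":-1.2,"y":-0.7,"z":-5.8,"wx":6.9,"wy":0,"wz":0},{"fingers":-0.3,"x":-1.2,"y":-1.5,"z":-5.7,"wx":6.9,"wy":0,"wz":0},{"fingers":-0.3,"x":-1.2,"y":-2.2,"z":-5.5,"wx":6.9,"wy":0,"wz":0},{"fingers":-0.3,"x":-1.2,"y":-2.8,"z":-5.2,"wx":6.9,"wy":0,"wz":0},{"fingers":-0.3,"x":-1.2,"y":-3.4,"z":-4.8,"wx":6.9,"wy":0,"wz":0},{"fingers":-0.3,"x":-1.2,"y":-3.9,"z":-4.4,"wx":6.9,"wy":0,"wz":0},{"fingers":-0.3,"x":-1.2,"y":-4.5,"z":-3.9,"wx":6.9,"wy":0,"wz":0}]'

```text
t: 10.58
tool_pos: [0.4454, -0.2285, 0.1799]
tool_rot: [-41.3, 89.8, 173.4]
ft_force: [0.4, 0.1, -0.2]
grip_width: 0.348
```

Request:
play_rows --series '[{"fingers":-0.3,"x":0,"y":-4.9,"z":-3.3,"wx":6.9,"wy":0,"wz":0},{"fingers":-0.3,"x":0,"y":-5.2,"z":-2.7,"wx":6.9,"wy":0,"wz":0},{"fingers":-0.3,"x":0,"y":-5.5,"z":-2,"wx":6.9,"wy":0,"wz":0},{"fingers":-0.3,"x":0,"y":-5.8,"z":-1.3,"wx":6.9,"wy":0,"wz":0},{"fingers":-0.3,"x":0,"y":-5.8,"z":-0.7,"wx":6.9,"wy":0,"wz":0},{"fingers":-0.3,"x":0,"y":0,"z":0,"wx":0,"wy":0,"wz":0},{"fingers":-0.3,"x":0,"y":0,"z":0,"wx":0,"wy":0,"wz":0},{"fingers":-0.3,"x":0,"y":0,"z":0,"wx":0,"wy":0,"wz":0}]'

```text
t: 11.25
tool_pos: [0.4452, -0.1998, 0.1803]
tool_rot: [2.3, 89.9, -177.0]
ft_force: [-0.2, 0.3, -0.1]
grip_width: 0.348
```

```bash
python3 snap.py w8; python3 - <<'E'
from snap import *
plan([((.4476,-.2003,.135),-89.7,2),((.4476,-.2003,.09),-89.7,2)])
C=load("w8")
print(proj([(.4476,-.2003,.114),(.4326,-.2063,.114),(.4626,-.1943,.114),(.4216,-.2675,.09),(.4736,-.2675,.09)],C).round(0))
E
```

```text
11.25 [ 0.4452 -0.1998  0.1803] -89.29 qd 0.7 f [-0.18  0.28 -0.09] xaxis [-2.2e-03 -1.0e-04 -1.0e+00] g 0.348
[ 30.8  14.3 -16.1 116.2   5.1  50.3 -77.4]
1 {"x":22.7,"y":0.2,"z":-1.2,"wx":0.2,"wy":0.1}
2 {"x":22.6,"y":0.2,"z":-1.2,"wx":0.2}
3 {"x":22.5}
4 {"x":22.5}
[[255. 202.]
 [264. 223.]
 [247. 181.]
 [340. 225.]
 [346. 160.]]
```

View pics/w8.png

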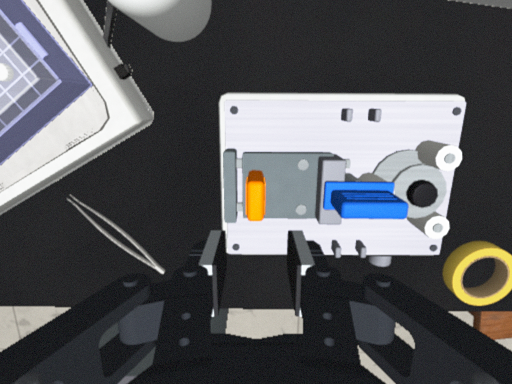

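Request:
play_rows --series '[{"fingers":-0.3,"x":22.6,"y":0.2,"z":-1.2,"wx":0.3,"wy":0.1,"wz":0},{"fingers":-0.3,"x":22.6,"y":0.2,"z":-1.2,"wx":0.1,"wy":0,"wz":0},{"fingers":-0.3,"x":22.5,"y":0,"z":0,"wx":0,"wy":0,"wz":0},{"fingers":-0.3,"x":22.5,"y":0,"z":0,"wx":0,"wy":0,"wz":0},{"fingers":-0.3,"x":0,"y":0,"z":0,"wx":0,"wy":0,"wz":0},{"fingers":-0.3,"x":0,"y":0,"z":0,"wx":0,"wy":0,"wz":0},{"fingers":-0.3,"x":0,"y":0,"z":0,"wx":0,"wy":0,"wz":0}]'

```text
t: 11.88
tool_pos: [0.4484, -0.2003, 0.0912]
tool_rot: [163.5, 89.9, -16.4]
ft_force: [0.2, -0.7, 0.3]
grip_width: 0.351
```

```bash
python3 snap.py w9
```

```text
11.88 [ 0.4484 -0.2003  0.0912] -89.86 qd 0.99 f [ 0.17 -0.66  0.28] xaxis [ 1.e-03 -3.e-04 -1.e+00] g 0.351
[ 29.1  22.1 -14.7 120.    8.8  38.8 -81.3]
```

View pics/w9.png

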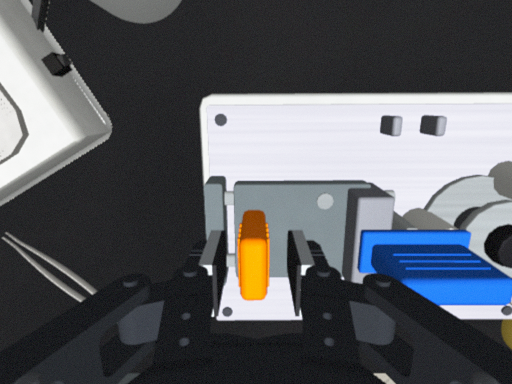

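Request:
play_rows --series '[{"fingers":-1,"x":0,"y":0,"z":0,"wx":0,"wy":0,"wz":0},{"fingers":-1,"x":0,"y":0,"z":0,"wx":0,"wy":0,"wz":0},{"fingers":-1,"x":0,"y":0,"z":0,"wx":0,"wy":0,"wz":0},{"fingers":-1,"x":0,"y":0,"z":0,"wx":0,"wy":0,"wz":0}]'

```text
t: 12.27
tool_pos: [0.4487, -0.1998, 0.0918]
tool_rot: [162.1, 89.9, -17.7]
ft_force: [-1.4, 1.7, 5.2]
grip_width: 0.129
```

```bash
python3 snap.py
```

```text
12.27 [ 0.4487 -0.1998  0.0918] -89.83 qd 0.08 f [-1.39  1.68  5.2 ] xaxis [ 2.2e-03 -7.0e-04 -1.0e+00] g 0.129
[ 29.1  22.  -14.8 120.1   8.8  38.8 -81.4]
```

Request:
play_rows --series '[{"fingers":-1,"x":0,"y":1,"z":0,"wx":0,"wy":0,"wz":0},{"fingers":-1,"x":0,"y":1,"z":0,"wx":0,"wy":0,"wz":0},{"fingers":-1,"x":0,"y":1,"z":0,"wx":0,"wy":0,"wz":0},{"fingers":-1,"x":0,"y":1,"z":0,"wx":0,"wy":0,"wz":0}]'

```text
t: 12.6
tool_pos: [0.4487, -0.2005, 0.0918]
tool_rot: [-111.6, 89.8, 68.7]
ft_force: [-2.1, 12.3, 10.5]
grip_width: 0.125
```

Request:
play_rows --series '[{"fingers":-1,"x":0,"y":1,"z":0,"wx":0,"wy":0,"wz":0},{"fingers":-1,"x":0,"y":1,"z":0,"wx":0,"wy":0,"wz":0},{"fingers":-1,"x":0,"y":1,"z":0,"wx":0,"wy":0,"wz":0},{"fingers":-1,"x":0,"y":1,"z":0,"wx":0,"wy":0,"wz":0}]'

```text
t: 12.93
tool_pos: [0.4488, -0.2043, 0.0918]
tool_rot: [-110.5, 89.8, 69.9]
ft_force: [-2.5, 12.4, 12.3]
grip_width: 0.126
```

```bash
python3 snap.py w10
```

```text
12.93 [ 0.4488 -0.2043  0.0918] -89.69 qd 1.39 f [-2.52 12.45 12.33] xaxis [ 0.0011  0.0029 -1.    ] g 0.126
[ 29.7  22.2 -14.9 119.7   8.6  39.1 -80.4]
```

View pics/w10.png

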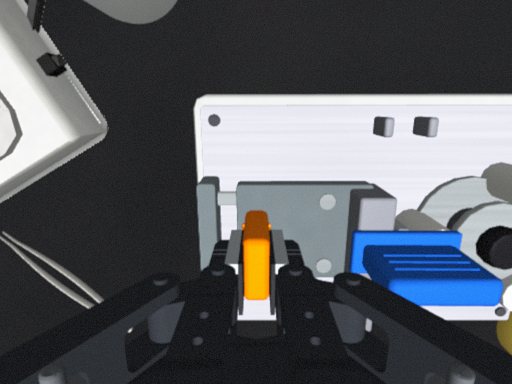

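Request:
play_rows --series '[{"fingers":-1,"x":0,"y":1,"z":0,"wx":0,"wy":0,"wz":0},{"fingers":-1,"x":0,"y":1,"z":0,"wx":0,"wy":0,"wz":0},{"fingers":-1,"x":0,"y":1,"z":0,"wx":0,"wy":0,"wz":0},{"fingers":-1,"x":0,"y":1,"z":0,"wx":0,"wy":0,"wz":0}]'

```text
t: 13.32
tool_pos: [0.4488, -0.2083, 0.0918]
tool_rot: [-109.2, 89.8, 71.1]
ft_force: [-2.3, 13.8, 11.0]
grip_width: 0.126
```

Request:
play_rows --series '[{"fingers":-1,"x":0,"y":1,"z":0,"wx":0,"wy":0,"wz":0}]'

```text
t: 13.4
tool_pos: [0.4488, -0.2092, 0.0918]
tool_rot: [-109.9, 89.8, 70.4]
ft_force: [-3.0, 11.8, 10.3]
grip_width: 0.126
```

Request:
play_rows --series '[{"fingers":-1,"x":0,"y":1,"z":0,"wx":0,"wy":0,"wz":0}]'

```text
t: 13.48
tool_pos: [0.4488, -0.2102, 0.0918]
tool_rot: [-109.8, 89.8, 70.5]
ft_force: [-3.1, 13.1, 11.7]
grip_width: 0.125
```

Request:
play_rows --series '[{"fingers":-1,"x":0,"y":0.5,"z":0,"wx":0,"wy":0,"wz":0}]'

```text
t: 13.57
tool_pos: [0.4488, -0.2108, 0.0918]
tool_rot: [-110.8, 89.8, 69.5]
ft_force: [-2.3, 12.1, 11.6]
grip_width: 0.126
```

Request:
play_rows --series '[{"fingers":-1,"x":0,"y":0,"z":0,"wx":0,"wy":0,"wz":0},{"fingers":-1,"x":0,"y":0,"z":0,"wx":0,"wy":0,"wz":0}]'

```text
t: 13.73
tool_pos: [0.4488, -0.2109, 0.0918]
tool_rot: [-111.8, 89.8, 68.5]
ft_force: [-1.7, 12.2, 11.2]
grip_width: 0.124
```

```bash
python3 snap.py w11
```

```text
13.73 [ 0.4488 -0.2109  0.0918] -89.7 qd 0.14 f [-1.69 12.19 11.18] xaxis [ 0.0011  0.0028 -1.    ] g 0.124
[ 30.3  22.4 -14.7 119.4   8.6  39.2 -79.7]
```

View pics/w11.png

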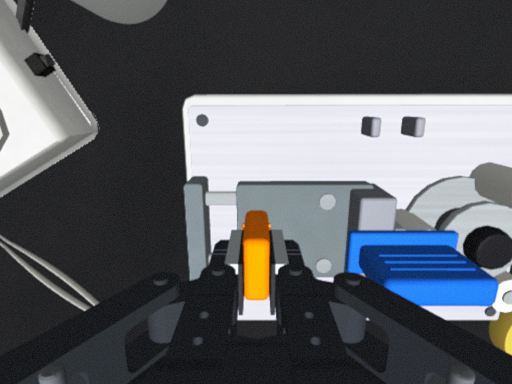

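Request:
play_rows --series '[{"fingers":-1,"x":0,"y":0.5,"z":0,"wx":0,"wy":0,"wz":0},{"fingers":-1,"x":0,"y":0.5,"z":0,"wx":0,"wy":0,"wz":0}]'

```text
t: 13.95
tool_pos: [0.4488, -0.2117, 0.0919]
tool_rot: [-110.6, 89.8, 69.7]
ft_force: [-1.7, 12.0, 11.7]
grip_width: 0.124
```

Request:
play_rows --series '[{"fingers":-1,"x":0,"y":0.5,"z":0,"wx":0,"wy":0,"wz":0}]'

```text
t: 14.03
tool_pos: [0.4488, -0.2122, 0.0918]
tool_rot: [-110.2, 89.8, 70.2]
ft_force: [-2.9, 13.1, 11.5]
grip_width: 0.128
```

Request:
play_rows --series '[{"fingers":-1,"x":0,"y":0.5,"z":0,"wx":0,"wy":0,"wz":0}]'

```text
t: 14.12
tool_pos: [0.4488, -0.2125, 0.0918]
tool_rot: [-107.7, 89.8, 72.6]
ft_force: [-2.3, 13.2, 12.1]
grip_width: 0.123
```

```bash
python3 snap.py
```

```text
14.12 [ 0.4488 -0.2125  0.0918] -89.69 qd 0.73 f [-2.34 13.24 12.13] xaxis [ 0.001   0.0032 -1.    ] g 0.123
[ 30.5  22.5 -14.7 119.2   8.5  39.2 -79.5]
```

Request:
play_rows --series '[{"fingers":-1,"x":0,"y":0,"z":0,"wx":0,"wy":0,"wz":0}]'

```text
t: 14.2
tool_pos: [0.4488, -0.2126, 0.0918]
tool_rot: [-108.0, 89.8, 72.3]
ft_force: [-2.9, 13.2, 11.5]
grip_width: 0.124
```

```bash
cat > av.py <<'E'
from h import *
s=env.read_state(); p=s['tool_pos']*1000; print(round(s['t'],2),p.round(2),s['ft_force'].round(2),s['tau'].round(2))
E
python3 av.py
```

```text
14.2 [ 448.8  -212.59   91.82] [-2.91 13.19 11.48] [ 5.190e+00 -4.137e+01  4.330e+00 -2.059e+01  2.260e+00 -1.350e+00
 -1.000e-02]
```

Request:
play_rows --series '[{"fingers":-1,"x":0,"y":0.5,"z":0,"wx":0,"wy":0,"wz":0},{"fingers":-1,"x":0,"y":0,"z":0,"wx":0,"wy":0,"wz":0}]'

```text
t: 14.37
tool_pos: [0.4488, -0.2129, 0.0918]
tool_rot: [-105.7, 89.8, 74.6]
ft_force: [-1.3, 13.6, 11.8]
grip_width: 0.132
```

```bash
python3 av.py
```

```text
14.37 [ 448.8  -212.86   91.81] [-1.35 13.6  11.83] [  5.46 -41.28   4.64 -20.7    2.39  -1.42  -0.  ]
```

Request:
play_rows --series '[{"fingers":-1,"x":0,"y":0.5,"z":0,"wx":0,"wy":0,"wz":0},{"fingers":-1,"x":0,"y":0,"z":0,"wx":0,"wy":0,"wz":0}]'

```text
t: 14.53
tool_pos: [0.4488, -0.2131, 0.0918]
tool_rot: [-103.9, 89.8, 76.4]
ft_force: [-2.6, 13.4, 11.9]
grip_width: 0.125
```

```bash
python3 av.py
```

```text
14.53 [ 448.81 -213.14   91.83] [-2.64 13.42 11.87] [ 5.73e+00 -4.12e+01  4.94e+00 -2.08e+01  2.52e+00 -1.48e+00  1.00e-02]
```

Request:
play_rows --series '[{"fingers":-1,"x":0,"y":0.5,"z":0,"wx":0,"wy":0,"wz":0},{"fingers":-1,"x":0,"y":0.5,"z":0,"wx":0,"wy":0,"wz":0},{"fingers":-1,"x":0,"y":0,"z":0,"wx":0,"wy":0,"wz":0}]'

```text
t: 14.78
tool_pos: [0.4488, -0.2137, 0.0918]
tool_rot: [-100.1, 89.8, 80.3]
ft_force: [-2.0, 14.9, 12.4]
grip_width: 0.125
```

```bash
python3 av.py
```

```text
14.78 [ 448.82 -213.69   91.81] [-1.97 14.86 12.43] [ 6.240e+00 -4.104e+01  5.520e+00 -2.101e+01  2.760e+00 -1.600e+00
  2.000e-02]
```

Request:
play_rows --series '[{"fingers":-1,"x":0,"y":0.5,"z":0,"wx":0,"wy":0,"wz":0},{"fingers":-1,"x":0,"y":0.3,"z":0,"wx":0,"wy":0,"wz":0},{"fingers":-1,"x":0,"y":0,"z":0,"wx":0,"wy":0,"wz":0}]'

```text
t: 15.03
tool_pos: [0.4488, -0.2141, 0.0918]
tool_rot: [-97.6, 89.7, 82.8]
ft_force: [-3.3, 16.6, 13.7]
grip_width: 0.123
```

```bash
python3 av.py; python3 snap.py w12
```

```text
15.03 [ 448.82 -214.11   91.82] [-3.35 16.61 13.67] [ 6.720e+00 -4.089e+01  6.050e+00 -2.120e+01  2.990e+00 -1.710e+00
  4.000e-02]
15.03 [ 0.4488 -0.2141  0.0918] -89.64 qd 0.07 f [-3.35 16.61 13.67] xaxis [ 6.0e-04  4.5e-03 -1.0e+00] g 0.123
[ 30.7  22.6 -14.8 119.1   8.5  39.3 -79.1]
```

View pics/w12.png

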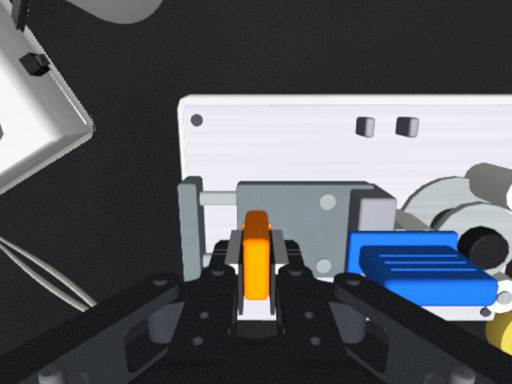

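Request:
play_rows --series '[{"fingers":-1,"x":0,"y":0.3,"z":0,"wx":0,"wy":0,"wz":0},{"fingers":-1,"x":0,"y":0,"z":0,"wx":0,"wy":0,"wz":0}]'

```text
t: 15.25
tool_pos: [0.4488, -0.2142, 0.0918]
tool_rot: [-97.2, 89.7, 83.2]
ft_force: [-3.6, 16.1, 13.3]
grip_width: 0.125
```

```bash
python3 av.py
```

```text
15.25 [ 448.84 -214.22   91.85] [-3.58 16.15 13.27] [ 6.900e+00 -4.083e+01  6.250e+00 -2.126e+01  3.070e+00 -1.760e+00
  4.000e-02]
```

Request:
play_rows --series '[{"fingers":-1,"x":0,"y":-1.5,"z":0,"wx":0,"wy":0,"wz":0},{"fingers":-1,"x":0,"y":-1.5,"z":0,"wx":0,"wy":0,"wz":0},{"fingers":-1,"x":0,"y":-1,"z":0,"wx":0,"wy":0,"wz":0},{"fingers":-1,"x":0,"y":0,"z":0,"wx":0,"wy":0,"wz":0}]'

```text
t: 15.58
tool_pos: [0.4488, -0.2141, 0.0918]
tool_rot: [-170.5, 89.9, 9.8]
ft_force: [-1.7, 5.1, 7.1]
grip_width: 0.124
```

```bash
python3 av.py
```

```text
15.58 [ 448.84 -214.13   91.84] [-1.68  5.15  7.15] [  2.08 -42.67   0.92 -19.43   0.9   -0.66  -0.13]
```

Request:
play_rows --series '[{"fingers":-1,"x":0,"y":-1,"z":0,"wx":0,"wy":0,"wz":0},{"fingers":-1,"x":0,"y":0,"z":0,"wx":0,"wy":0,"wz":0},{"fingers":-0.3,"x":0,"y":0,"z":0,"wx":0,"wy":0,"wz":0},{"fingers":-0.3,"x":0,"y":0,"z":0,"wx":0,"wy":0,"wz":0},{"fingers":-0.3,"x":0,"y":0,"z":0,"wx":0,"wy":0,"wz":0},{"fingers":-0.3,"x":0,"y":0,"z":0,"wx":0,"wy":0,"wz":0}]'

```text
t: 16.08
tool_pos: [0.4477, -0.2147, 0.0905]
tool_rot: [132.4, 90.0, -47.5]
ft_force: [-0.7, -0.1, -0.2]
grip_width: 0.35
```

```bash
python3 snap.py w13
```

```text
16.08 [ 0.4477 -0.2147  0.0905] -89.9 qd 0.2 f [-0.71 -0.1  -0.18] xaxis [ 2.e-04 -2.e-04 -1.e+00] g 0.35
[ 30.4  22.6 -14.5 119.3   8.8  39.1 -79.7]
```

View pics/w13.png

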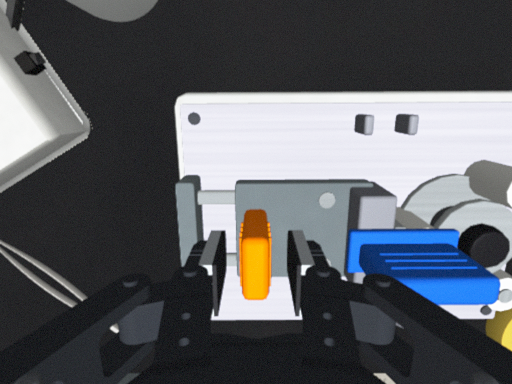

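```bash
python3 - <<'E'
from snap import *
plan([((.4476,-.214,.175),-89.8,3),((.4473,-.2835,.19),0.3,None)])
E
```

```text
1 {"x":-28.2,"y":-0.2}
2 {"x":-28.2,"y":-0.2,"z":0.1,"wx":-0.1}
3 {"x":-28.2,"y":-0.2}
4 {"x":-1.2,"y":5.3,"wx":-6.9}
5 {"x":-1.1,"y":5.3,"z":0.7,"wx":-7}
6 {"x":-1.2,"y":5.2,"z":1.4,"wx":-6.9}
7 {"x":-1.1,"y":5,"z":1.9,"wx":-6.9}
8 {"x":-1.2,"y":4.7,"z":2.5,"wx":-7}
9 {"x":-1.1,"y":4.4,"z":3.1,"wx":-6.9}
10 {"x":-1.2,"y":3.9,"z":3.6,"wx":-6.9}
11 {"x":-1.1,"y":3.5,"z":4,"wx":-6.9}
12 {"x":-1.2,"y":3,"z":4.4,"wx":-7}
13 {"x":-1.1,"y":2.5,"z":4.8,"wx":-6.9}
14 {"x":-1.2,"y":1.8,"z":5,"wx":-6.9}
15 {"x":-1.1,"y":1.2,"z":5.2,"wx":-7}
16 {"x":-1.2,"y":0.6,"z":5.3,"wx":-6.9}
```

Request:
play_rows --series '[{"fingers":-0.3,"x":-28.2,"y":0,"z":0,"wx":0,"wy":0,"wz":0},{"fingers":-0.3,"x":-28.2,"y":-0.2,"z":0,"wx":0,"wy":0,"wz":0},{"fingers":-0.3,"x":-28.2,"y":-0.2,"z":0,"wx":0,"wy":0,"wz":0},{"fingers":-0.3,"x":-1.2,"y":5.3,"z":0,"wx":-6.9,"wy":0,"wz":0},{"fingers":-0.3,"x":-1.2,"y":5.3,"z":0.7,"wx":-6.9,"wy":0,"wz":0},{"fingers":-0.3,"x":-1.2,"y":5.2,"z":1.4,"wx":-6.9,"wy":0,"wz":0},{"fingers":-0.3,"x":-1.2,"y":5,"z":1.9,"wx":-6.9,"wy":0,"wz":0},{"fingers":-0.3,"x":-1.2,"y":4.7,"z":2.5,"wx":-6.9,"wy":0,"wz":0}]'

```text
t: 16.8
tool_pos: [0.4474, -0.2411, 0.181]
tool_rot: [-11.5, 90.0, -156.5]
ft_force: [0.4, -0.3, 0.5]
grip_width: 0.349
```

Request:
play_rows --series '[{"fingers":-0.3,"x":-1.2,"y":4.4,"z":3.1,"wx":-6.9,"wy":0,"wz":0},{"fingers":-0.3,"x":-1.2,"y":3.9,"z":3.6,"wx":-6.9,"wy":0,"wz":0},{"fingers":-0.3,"x":-1.2,"y":3.5,"z":4,"wx":-6.9,"wy":0,"wz":0},{"fingers":-0.3,"x":-1.2,"y":3,"z":4.4,"wx":-6.9,"wy":0,"wz":0},{"fingers":-0.3,"x":-1.2,"y":2.5,"z":4.8,"wx":-6.9,"wy":0,"wz":0},{"fingers":-0.3,"x":-1.2,"y":1.8,"z":5,"wx":-6.9,"wy":0,"wz":0},{"fingers":-0.3,"x":-1.2,"y":1.2,"z":5.2,"wx":-7.1,"wy":0,"wz":0},{"fingers":-0.3,"x":-1.2,"y":0.6,"z":5.3,"wx":-7.1,"wy":0,"wz":0}]'

```text
t: 17.47
tool_pos: [0.4469, -0.2839, 0.1905]
tool_rot: [-115.7, 90.0, 154.8]
ft_force: [-0.6, -0.6, 0.2]
grip_width: 0.349
```

Request:
play_rows --series '[{"fingers":-0.3,"x":0,"y":0,"z":0,"wx":0,"wy":0,"wz":0},{"fingers":-0.3,"x":0,"y":0,"z":0,"wx":0,"wy":0,"wz":0},{"fingers":-0.3,"x":0,"y":0,"z":0,"wx":0,"wy":0,"wz":0}]'

```text
t: 17.72
tool_pos: [0.447, -0.2832, 0.1904]
tool_rot: [-146.4, 90.0, 123.7]
ft_force: [0.1, -0.8, -0.3]
grip_width: 0.345
```

```bash
python3 snap.py w14; python3 - <<'E'
from snap import *
C=load("w14"); im=cv2.imread("pics/w14.png")
x0_,y0_=190,90
big=cv2.resize(im[y0_:y0_+150,x0_:x0_+135],None,fx=4,fy=4,interpolation=cv2.INTER_CUBIC)
def box(x0,x1,y0,y1,z,col):
    uv=proj([(x0,y0,z),(x1,y0,z),(x1,y1,z),(x0,y1,z)],C)
    cv2.polylines(big,[np.round((uv+.4-[x0_,y0_])*4).astype(int)],True,col,1)
box(.4216,.4736,-.2821,-.2635,.090,(0,255,0))
g=(.4473,-.2851)
box(g[0]-.011,g[0]+.011,g[1]-.026,g[1]+.026,.095,(255,255,255))
box(g[0]-.006,g[0]+.006,g[1]-.022,g[1]+.022,.129,(0,255,255))
cv2.imwrite("pics/w14a.png",big)
E
```

```text
17.72 [ 0.447  -0.2832  0.1904] 0.01 qd 0.75 f [ 0.07 -0.78 -0.26] xaxis [-2.e-04  4.e-04 -1.e+00] g 0.345
[ 50.4  19.  -29.9 109.8  11.5  54.1  15. ]
```

View pics/w14a.png

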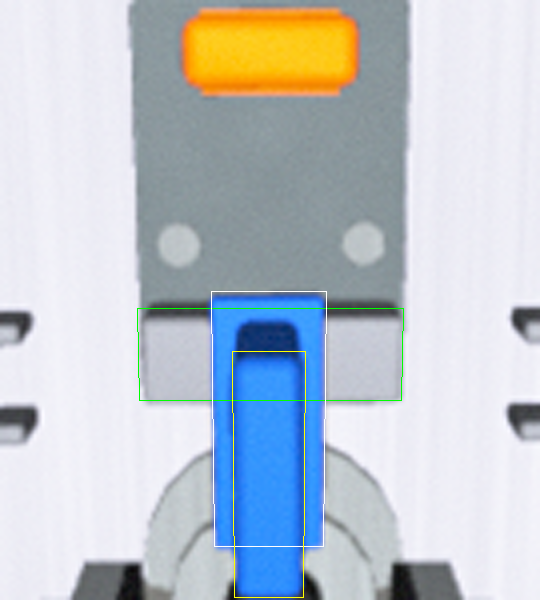

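```bash
python3 - <<'E'
from snap import *
st(); plan([((.4472,-.2839,.103),0.3,4)])
E
```

```text
17.77 [ 0.447  -0.2831  0.1904] 0.07 qd 0.81 f [ 0.14 -0.53  0.25] xaxis [-3.e-04  3.e-04 -1.e+00] g 0.35
1 {"x":21.9,"z":0.2,"wx":-0.1}
2 {"x":21.8,"y":0.1,"z":0.2}
3 {"x":21.9,"z":0.2,"wx":-0.1}
4 {"x":21.8,"y":0.1,"z":0.3}
```

Request:
play_rows --series '[{"fingers":-0.3,"x":21.9,"y":0,"z":0.2,"wx":-0.1,"wy":0,"wz":0},{"fingers":-0.3,"x":21.9,"y":0.1,"z":0.2,"wx":0,"wy":0,"wz":0},{"fingers":-0.3,"x":21.9,"y":0,"z":0.2,"wx":0,"wy":0,"wz":0},{"fingers":-0.3,"x":21.5,"y":0,"z":0.2,"wx":0,"wy":0,"wz":0},{"fingers":-0.3,"x":0,"y":0,"z":0,"wx":0,"wy":0,"wz":0},{"fingers":-0.3,"x":0,"y":0,"z":0,"wx":0,"wy":0,"wz":0},{"fingers":-0.3,"x":0,"y":0,"z":0,"wx":0,"wy":0,"wz":0}]'

```text
t: 18.35
tool_pos: [0.448, -0.2842, 0.1044]
tool_rot: [65.8, 89.9, -23.9]
ft_force: [0.4, 0.2, 0.6]
grip_width: 0.35
```

```bash
python3 snap.py w15
```

```text
18.35 [ 0.448  -0.2842  0.1044] 0.3 qd 0.79 f [0.44 0.2  0.61] xaxis [ 1.1e-03 -5.0e-04 -1.0e+00] g 0.35
[ 47.9  25.7 -27.6 113.8  16.7  44.3  10.9]
```

View pics/w15.png

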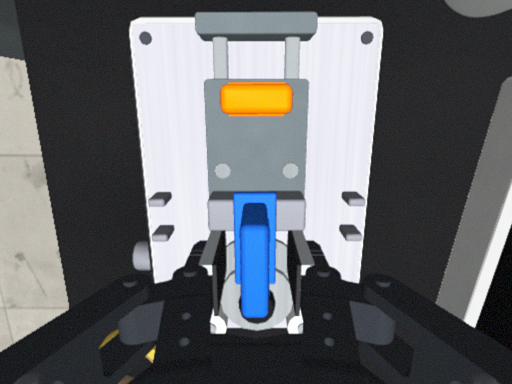

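Request:
play_rows --series '[{"fingers":-0.3,"x":0.5,"y":-0.6,"z":0,"wx":0,"wy":0,"wz":0},{"fingers":-0.3,"x":0,"y":0,"z":0,"wx":0,"wy":0,"wz":0},{"fingers":-0.3,"x":0,"y":0,"z":0,"wx":0,"wy":0,"wz":0},{"fingers":-1,"x":0,"y":0,"z":0,"wx":0,"wy":0,"wz":0},{"fingers":-1,"x":0,"y":0,"z":0,"wx":0,"wy":0,"wz":0},{"fingers":-1,"x":0,"y":0,"z":0,"wx":0,"wy":0,"wz":0},{"fingers":-1,"x":0,"y":0,"z":0,"wx":0,"wy":0,"wz":0},{"fingers":-1,"x":0,"y":0,"z":0,"wx":0,"wy":0,"wz":0}]'

```text
t: 19.07
tool_pos: [0.4469, -0.2845, 0.1033]
tool_rot: [48.9, 90.0, -40.8]
ft_force: [-0.3, 0.9, 5.7]
grip_width: 0.126
```

```bash
python3 snap.py; python3 av.py
```

```text
19.07 [ 0.4469 -0.2845  0.1033] 0.31 qd 0.09 f [-0.34  0.9   5.72] xaxis [ 6.e-04 -5.e-04 -1.e+00] g 0.126
[ 47.9  25.7 -27.6 113.9  16.8  44.2  10.9]
19.07 [ 446.94 -284.5   103.34] [-0.34  0.9   5.72] [-7.000e-02 -4.566e+01 -4.360e+00 -1.984e+01  3.000e-02 -3.400e-01
 -3.000e-02]
```

Request:
play_rows --series '[{"fingers":-1,"x":-1.5,"y":0,"z":0,"wx":0,"wy":0,"wz":0},{"fingers":-1,"x":-1.5,"y":0,"z":0,"wx":0,"wy":0,"wz":0},{"fingers":-1,"x":-1.5,"y":0,"z":0,"wx":0,"wy":0,"wz":0},{"fingers":-1,"x":-1.5,"y":0,"z":0,"wx":0,"wy":0,"wz":0}]'

```text
t: 19.4
tool_pos: [0.4457, -0.2845, 0.1082]
tool_rot: [-107.4, 89.9, 162.8]
ft_force: [0.3, -3.0, -8.3]
grip_width: 0.131
```

```bash
python3 av.py
```

```text
19.4 [ 445.68 -284.47  108.18] [ 0.25 -3.   -8.3 ] [ -0.93 -51.67  -6.15 -22.77  -0.51   0.25  -0.07]
```

Request:
play_rows --series '[{"fingers":-1,"x":-1.5,"y":0,"z":0,"wx":0,"wy":0,"wz":0},{"fingers":-1,"x":-1.5,"y":0,"z":0,"wx":0,"wy":0,"wz":0}]'

```text
t: 19.57
tool_pos: [0.4457, -0.2844, 0.1115]
tool_rot: [-100.8, 89.9, 169.5]
ft_force: [0.7, -2.1, -7.9]
grip_width: 0.125
```

Request:
play_rows --series '[{"fingers":-1,"x":-1.5,"y":0,"z":0,"wx":0,"wy":0,"wz":0},{"fingers":-1,"x":-1.5,"y":0,"z":0,"wx":0,"wy":0,"wz":0}]'

```text
t: 19.73
tool_pos: [0.4461, -0.2844, 0.1148]
tool_rot: [-99.6, 89.9, 170.7]
ft_force: [-0.2, -2.4, -8.2]
grip_width: 0.128
```

```bash
python3 av.py
```

```text
19.73 [ 446.08 -284.38  114.76] [-0.23 -2.4  -8.23] [-1.240e+00 -5.141e+01 -6.450e+00 -2.359e+01 -6.000e-01 -2.000e-02
 -6.000e-02]
```

Request:
play_rows --series '[{"fingers":-1,"x":-1.5,"y":0,"z":0.3,"wx":0,"wy":0,"wz":0},{"fingers":-1,"x":-1.5,"y":0,"z":0.2,"wx":0,"wy":0,"wz":0}]'

```text
t: 19.9
tool_pos: [0.4465, -0.2844, 0.118]
tool_rot: [-147.9, 90.0, 122.4]
ft_force: [-1.2, -0.4, -6.9]
grip_width: 0.13
```

Request:
play_rows --series '[{"fingers":-1,"x":-1.5,"y":0,"z":0,"wx":0,"wy":0,"wz":0},{"fingers":-1,"x":-1.5,"y":0,"z":0,"wx":0,"wy":0,"wz":0}]'

```text
t: 20.07
tool_pos: [0.4467, -0.2845, 0.121]
tool_rot: [165.1, 90.0, 75.5]
ft_force: [-0.1, -0.9, -6.9]
grip_width: 0.132
```

```bash
python3 av.py
```

```text
20.07 [ 446.74 -284.46  121.04] [-0.12 -0.93 -6.91] [-3.200e-01 -5.086e+01 -5.360e+00 -2.403e+01 -1.200e-01 -6.000e-02
 -4.000e-02]
```

Request:
play_rows --series '[{"fingers":-1,"x":-2,"y":0,"z":0,"wx":0,"wy":0,"wz":0},{"fingers":-1,"x":-2,"y":0,"z":0,"wx":0,"wy":0,"wz":0},{"fingers":-1,"x":-2,"y":0,"z":0,"wx":0,"wy":0,"wz":0}]'

```text
t: 20.32
tool_pos: [0.4469, -0.2845, 0.1272]
tool_rot: [130.5, 90.0, 40.8]
ft_force: [0.7, 0.6, -6.2]
grip_width: 0.13
```

Request:
play_rows --series '[{"fingers":-1,"x":-2,"y":0,"z":0,"wx":0,"wy":0,"wz":0},{"fingers":-1,"x":-2,"y":0,"z":0,"wx":0,"wy":0,"wz":0},{"fingers":-1,"x":-2,"y":0,"z":0,"wx":0,"wy":0,"wz":0},{"fingers":-1,"x":-2,"y":0,"z":0,"wx":0,"wy":0,"wz":0},{"fingers":-1,"x":-4,"y":0,"z":0,"wx":0,"wy":0,"wz":0},{"fingers":-1,"x":-6,"y":0,"z":0,"wx":0,"wy":0,"wz":0},{"fingers":-1,"x":-10,"y":0,"z":0,"wx":0,"wy":0,"wz":0},{"fingers":-1,"x":-20,"y":0,"z":0,"wx":0,"wy":0,"wz":0}]'

```text
t: 20.98
tool_pos: [0.4457, -0.2845, 0.1746]
tool_rot: [-123.1, 89.9, 147.2]
ft_force: [-0.9, 0.1, -1.9]
grip_width: 0.129
```

Request:
play_rows --series '[{"fingers":-1,"x":-20,"y":0,"z":0,"wx":0,"wy":0,"wz":0},{"fingers":-1,"x":-10,"y":0,"z":0,"wx":0,"wy":0,"wz":0},{"fingers":-1,"x":0,"y":0,"z":0,"wx":0,"wy":0,"wz":0},{"fingers":-1,"x":0,"y":0,"z":0,"wx":0,"wy":0,"wz":0}]'

```text
t: 21.32
tool_pos: [0.4468, -0.2851, 0.2054]
tool_rot: [44.5, 89.9, -45.2]
ft_force: [0.1, 0.8, -0.5]
grip_width: 0.132
```

```bash
python3 snap.py w16; python3 - <<'E'
from snap import *
C=load("w16"); im=cv2.imread("pics/w16.png")
x0_,y0_=170,60
big=cv2.resize(im[y0_:y0_+270,x0_:x0_+170],None,fx=2.2,fy=2.2,interpolation=cv2.INTER_CUBIC)
def box(x0,x1,y0,y1,z,col):
    uv=proj([(x0,y0,z),(x1,y0,z),(x1,y1,z),(x0,y1,z)],C)
    cv2.polylines(big,[np.round((uv+.4-[x0_,y0_])*2.2).astype(int)],True,col,1)
box(.4216,.4736,-.2821,-.2635,.090,(0,255,0))
p=pose()[0]
box(p[0]-.011,p[0]+.011,p[1]-.0016-.026,p[1]-.0016+.026,p[2]-.0083,(255,255,255))
box(p[0]-.006,p[0]+.006,p[1]-.0016-.022,p[1]-.0016+.022,p[2]+.0257,(0,255,255))
cv2.imwrite("pics/w16a.png",big)
E
```

```text
21.32 [ 0.4468 -0.2851  0.2054] 0.3 qd 1.6 f [ 0.1   0.8  -0.47] xaxis [ 0.0011 -0.0011 -1.    ] g 0.132
[ 50.9  18.  -30.2 108.9  10.9  55.8  16.1]
```

View pics/w16a.png

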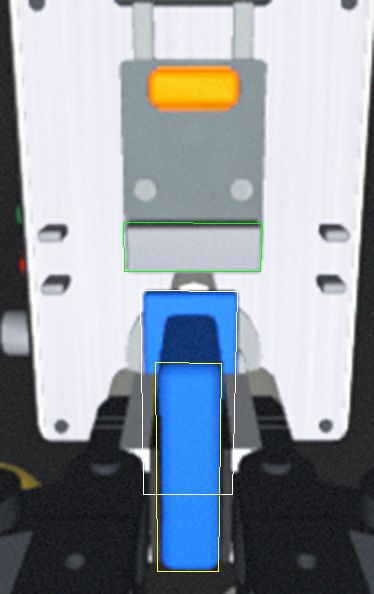

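```bash
python3 - <<'E'
from snap import *
st()
plan([((.455,-.18,.31),0.3,4),((.47,.06,.31),3,7),((.4084,.357,.2),9.0,9)])
E
```

```text
21.37 [ 0.4463 -0.2848  0.2045] 0.31 qd 0.91 f [-0.78  0.87  0.05] xaxis [-4.e-04 -1.e-04 -1.e+00] g 0.128
1 {"x":-26.4,"y":2.3,"z":-26.2}
2 {"x":-26.4,"y":2.3,"z":-26.2}
3 {"x":-26.3,"y":2.4,"z":-26.2}
4 {"x":-26.4,"y":2.3,"z":-26.1}
5 {"y":2.3,"z":-34.3,"wx":-0.4}
6 {"y":2.6,"z":-34.2,"wx":-0.4}
7 {"y":2.8,"z":-34.3,"wx":-0.4}
8 {"y":3,"z":-34.2,"wx":-0.3}
9 {"y":3.2,"z":-34.2,"wx":-0.4}
10 {"y":3.5,"z":-34.2,"wx":-0.4}
11 {"y":3.7,"z":-34.2,"wx":-0.4}
12 {"x":12.2,"y":-5.1,"z":-33.3,"wx":-0.7}
13 {"x":12.2,"y":-4.7,"z":-33.4,"wx":-0.6}
14 {"x":12.3,"y":-4.3,"z":-33.4,"wx":-0.7}
15 {"x":12.2,"y":-4,"z":-33.5,"wx":-0.7}
16 {"x":12.2,"y":-3.5,"z":-33.5,"wx":-0.6}
17 {"x":12.2,"y":-3.2,"z":-33.5,"wx":-0.7}
18 {"x":12.2,"y":-2.7,"z":-33.6,"wx":-0.7}
19 {"x":12.3,"y":-2.4,"z":-33.6,"wx":-0.6}
20 {"x":12.2,"y":-2,"z":-33.7,"wx":-0.7}
```

Request:
play_rows --series '[{"fingers":-1,"x":-26.4,"y":2.3,"z":-26.2,"wx":0,"wy":0,"wz":0},{"fingers":-1,"x":-26.4,"y":2.3,"z":-26.2,"wx":0,"wy":0,"wz":0},{"fingers":-1,"x":-26.4,"y":2.3,"z":-26.2,"wx":0,"wy":0,"wz":0},{"fingers":-1,"x":-26.4,"y":2.3,"z":-26.2,"wx":0,"wy":0,"wz":0},{"fingers":-1,"x":0,"y":2.3,"z":-34.2,"wx":-0.4,"wy":0,"wz":0},{"fingers":-1,"x":0,"y":2.6,"z":-34.2,"wx":-0.4,"wy":0,"wz":0},{"fingers":-1,"x":0,"y":2.8,"z":-34.2,"wx":-0.4,"wy":0,"wz":0},{"fingers":-1,"x":0,"y":3,"z":-34.2,"wx":-0.4,"wy":0,"wz":0}]'

```text
t: 22.03
tool_pos: [0.4629, -0.0416, 0.3094]
tool_rot: [-90.7, 89.9, -178.8]
ft_force: [0.8, -0.1, -0.5]
grip_width: 0.128
```

Request:
play_rows --series '[{"fingers":-1,"x":0,"y":3.2,"z":-34.2,"wx":-0.4,"wy":0,"wz":0},{"fingers":-1,"x":0,"y":3.5,"z":-34.2,"wx":-0.4,"wy":0,"wz":0},{"fingers":-1,"x":0,"y":3.7,"z":-34.2,"wx":-0.4,"wy":0,"wz":0},{"fingers":-1,"x":0,"y":-5.1,"z":-33.4,"wx":-0.7,"wy":0,"wz":0},{"fingers":-1,"x":8,"y":-4.7,"z":-33.4,"wx":-0.7,"wy":0,"wz":0},{"fingers":-1,"x":12,"y":-4.3,"z":-33.4,"wx":-0.7,"wy":0,"wz":0},{"fingers":-1,"x":12,"y":-4,"z":-33.4,"wx":-0.7,"wy":0,"wz":0},{"fingers":-1,"x":15,"y":-3.5,"z":-33.4,"wx":-0.6,"wy":0,"wz":0}]'

```text
t: 22.7
tool_pos: [0.4345, 0.2259, 0.2623]
tool_rot: [-66.7, 90.0, -150.2]
ft_force: [0.3, -0.2, -0.7]
grip_width: 0.131
```

Request:
play_rows --series '[{"fingers":-1,"x":15,"y":-3.2,"z":-33.5,"wx":-0.6,"wy":0,"wz":0},{"fingers":-1,"x":15,"y":-2.7,"z":-33.5,"wx":-0.6,"wy":0,"wz":0},{"fingers":-1,"x":15,"y":-2.4,"z":-33.5,"wx":-0.6,"wy":0,"wz":0},{"fingers":-1,"x":15,"y":-2,"z":-33.5,"wx":-0.6,"wy":0,"wz":0},{"fingers":-1,"x":0,"y":0,"z":0,"wx":0,"wy":0,"wz":0},{"fingers":-1,"x":0,"y":0,"z":0,"wx":0,"wy":0,"wz":0},{"fingers":-1,"x":0,"y":0,"z":0,"wx":0,"wy":0,"wz":0},{"fingers":-1,"x":0,"y":0,"z":0,"wx":0,"wy":0,"wz":0}]'

```text
t: 23.37
tool_pos: [0.4085, 0.3548, 0.2031]
tool_rot: [-15.3, 89.9, -96.5]
ft_force: [-0.2, -0.8, 0.2]
grip_width: 0.13
```

```bash
python3 - <<'E'
from snap import *
print(st()['qpos'].round(1))
plan([((.4086,.3572,.11),9.0,3)])
E
```

```text
23.37 [0.4085 0.3548 0.2031] 8.8 qd 0.74 f [-0.16 -0.77  0.15] xaxis [-1.0e-04 -1.2e-03 -1.0e+00] g 0.13
[ -6.9  24.5 -51.4 106.6  22.1  59.6 -58.5]
1 {"x":31,"y":0.2,"z":-0.8,"wx":-0.1}
2 {"x":31.1,"y":0.1,"z":-0.8}
3 {"x":31,"y":0.2,"z":-0.9,"wx":-0.1,"wy":0.1}
```

Request:
play_rows --series '[{"fingers":-1,"x":31,"y":0.2,"z":-0.8,"wx":-0.1,"wy":0,"wz":0},{"fingers":-1,"x":31,"y":0.2,"z":-0.8,"wx":-0.1,"wy":0,"wz":0},{"fingers":-1,"x":31,"y":0.2,"z":-0.8,"wx":0,"wy":0,"wz":0},{"fingers":-1,"x":0,"y":0,"z":0,"wx":0,"wy":0,"wz":0},{"fingers":-1,"x":0,"y":0,"z":0,"wx":0,"wy":0,"wz":0},{"fingers":-1,"x":0,"y":0,"z":0,"wx":0,"wy":0,"wz":0},{"fingers":-1,"x":0,"y":0,"z":0,"wx":0,"wy":0,"wz":0}]'

```text
t: 23.95
tool_pos: [0.4093, 0.3595, 0.1127]
tool_rot: [118.8, 89.8, 37.9]
ft_force: [0.2, -0.5, -0.2]
grip_width: 0.133
```

```bash
python3 snap.py w17; python3 - <<'E'
from snap import *
plan([((.4086,.3572,.085),9.0,2)])
C=load("w17"); im=cv2.imread("pics/w17.png")
x0_,y0_=180,100
big=cv2.resize(im[y0_:y0_+240,x0_:x0_+300],None,fx=2.4,fy=2.4,interpolation=cv2.INTER_CUBIC)
def rect(c,yaw,w,d,z,col,off=(0,0)):
    a=np.radians(yaw);Rz=np.array([[np.cos(a),-np.sin(a)],[np.sin(a),np.cos(a)]])
    P=[(*(np.array(c)+Rz@(np.array(off)+[sx*w/2,sy*d/2])),z) for sx,sy in((-1,-1),(1,-1),(1,1),(-1,1))]
    cv2.polylines(big,[np.round((proj(P,C)+.4-[x0_,y0_])*2.4).astype(int)],True,col,1)
c=(.4502,.3616)
rect(c,8.9,.13,.06,.036,(0,255,0)); rect(c,8.9,.0265,.01,.036,(0,255,255),(-.042,0))
p,psi,M=pose()
rect(p[:2],psi,.022,.052,p[2]-.0083,(255,255,255),(0,-.0016)); rect(p[:2],psi,.012,.044,p[2]+.0257,(0,0,255),(0,-.0016))
cv2.imwrite("pics/w17a.png",big)
E
```

```text
23.95 [0.4093 0.3595 0.1127] 9.06 qd 0.26 f [ 0.2  -0.51 -0.2 ] xaxis [ 0.0029  0.0022 -1.    ] g 0.133
[-11.4  31.1 -47.1 110.8  29.4  50.5 -64.5]
1 {"x":13.8,"y":-0.5,"z":1.1,"wz":-0.1}
2 {"x":13.8,"y":-0.5,"z":1.2,"wx":0.1,"wy":-0.1,"wz":-0.1}
```

View pics/w17a.png

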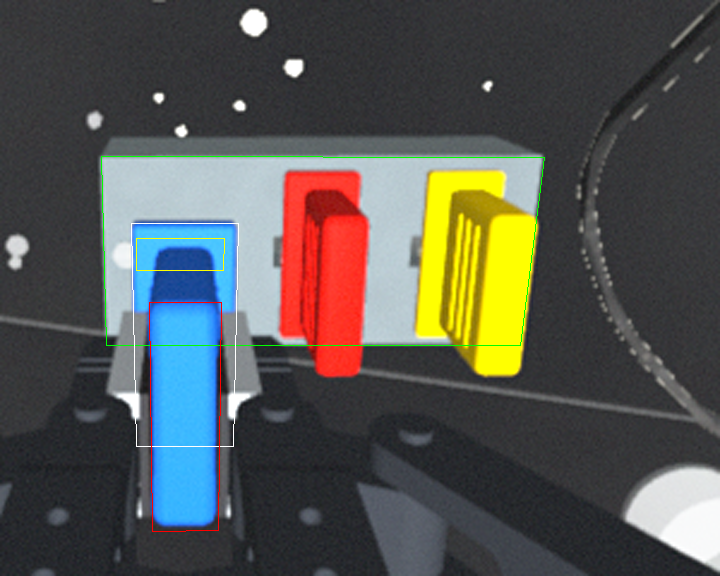

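Request:
play_rows --series '[{"fingers":-1,"x":8,"y":-0.6,"z":1.3,"wx":0,"wy":0,"wz":-0.1},{"fingers":-1,"x":8,"y":-0.6,"z":1.2,"wx":0,"wy":-0.1,"wz":-0.1},{"fingers":-1,"x":6,"y":0,"z":0,"wx":0,"wy":0,"wz":0},{"fingers":-1,"x":0,"y":0,"z":0,"wx":0,"wy":0,"wz":0},{"fingers":-1,"x":0,"y":0,"z":0,"wx":0,"wy":0,"wz":0},{"fingers":-1,"x":0,"y":0,"z":0,"wx":0,"wy":0,"wz":0}]'

```text
t: 24.5
tool_pos: [0.4071, 0.3562, 0.0884]
tool_rot: [-66.0, 89.8, -146.9]
ft_force: [-0.3, -0.1, -0.4]
grip_width: 0.126
```

```bash
python3 - <<'E'
from snap import *
st()
plan([((.40845,.3568,.051),9.0,4)])
E
```

```text
24.5 [0.4071 0.3562 0.0884] 9.12 qd 0.38 f [-0.34 -0.14 -0.41] xaxis [-0.0034 -0.0022 -1.    ] g 0.126
1 {"x":9.3,"y":0.4,"z":-0.1,"wz":0.1}
2 {"x":9.4,"y":0.4,"z":-0.1,"wx":0.1}
3 {"x":9.3,"y":0.3,"z":-0.1,"wy":0.1,"wz":0.1}
4 {"x":9.4,"y":0.4,"z":-0.1}
```

Request:
play_rows --series '[{"fingers":-1,"x":0,"y":1.3,"z":-0.5,"wx":-0.1,"wy":0.1,"wz":0.2},{"fingers":-1,"x":0,"y":0,"z":0,"wx":0,"wy":0,"wz":0},{"fingers":-1,"x":0,"y":0,"z":0,"wx":0,"wy":0,"wz":0},{"fingers":-1,"x":0,"y":0,"z":0,"wx":0,"wy":0,"wz":0}]'

```text
t: 24.83
tool_pos: [0.4085, 0.3569, 0.0886]
tool_rot: [115.7, 90.0, 34.9]
ft_force: [0.3, -0.1, -0.4]
grip_width: 0.125
```

```bash
python3 - <<'E'
from snap import *
st()
plan([((.40845,.3568,.051),9.0,4)])
E
```

```text
24.83 [0.4085 0.3569 0.0886] 9.22 qd 0.1 f [ 0.27 -0.1  -0.42] xaxis [ 2.e-04  2.e-04 -1.e+00] g 0.125
1 {"x":9.4,"wx":0.1}
2 {"x":9.4}
3 {"x":9.4,"z":0.1,"wx":0.1}
4 {"x":9.4,"y":-0.1}
```

Well aligned. Descend slowly.

Request:
play_rows --series '[{"fingers":-1,"x":5,"y":0,"z":0,"wx":0.2,"wy":0,"wz":0},{"fingers":-1,"x":5,"y":0,"z":0,"wx":0,"wy":0,"wz":0},{"fingers":-1,"x":5,"y":0,"z":0,"wx":0,"wy":0,"wz":0},{"fingers":-1,"x":0,"y":0,"z":0,"wx":0,"wy":0,"wz":0},{"fingers":-1,"x":0,"y":0,"z":0,"wx":0,"wy":0,"wz":0}]'

```text
t: 25.25
tool_pos: [0.4081, 0.3565, 0.0729]
tool_rot: [-59.9, 89.9, -140.9]
ft_force: [-0.9, -0.0, 0.2]
grip_width: 0.132
```

```bash
python3 snap.py
```

```text
25.25 [0.4081 0.3565 0.0729] 9.02 qd 0.68 f [-0.95 -0.    0.23] xaxis [-9.e-04 -7.e-04 -1.e+00] g 0.132
[-13.2  34.1 -44.6 112.4  32.7  46.9 -67.1]
```

In the slot without resistance (6 mm deep); go on.

Request:
play_rows --series '[{"fingers":-1,"x":6,"y":0.2,"z":0,"wx":0,"wy":0,"wz":0},{"fingers":-1,"x":6,"y":0.1,"z":-0.2,"wx":0,"wy":0,"wz":0},{"fingers":-1,"x":6,"y":0,"z":0,"wx":0,"wy":0,"wz":0},{"fingers":-1,"x":3.5,"y":0,"z":0,"wx":0,"wy":0,"wz":0},{"fingers":-1,"x":0,"y":0,"z":0,"wx":0,"wy":0,"wz":0},{"fingers":-1,"x":0,"y":0,"z":0,"wx":0,"wy":0,"wz":0},{"fingers":-1,"x":0,"y":0,"z":0,"wx":0,"wy":0,"wz":0}]'

```text
t: 25.83
tool_pos: [0.4087, 0.3572, 0.0521]
tool_rot: [149.1, 90.0, 68.2]
ft_force: [0.6, 1.2, -0.6]
grip_width: 0.126
```

```bash
python3 snap.py
```

```text
25.83 [0.4087 0.3572 0.0521] 9.02 qd 0.29 f [ 0.62  1.21 -0.63] xaxis [ 1.e-04  2.e-04 -1.e+00] g 0.126
[-14.4  35.8 -43.2 112.9  34.6  44.9 -68.7]
```

Request:
play_rows --series '[{"fingers":-1,"x":1.5,"y":0,"z":0,"wx":0,"wy":0,"wz":0},{"fingers":-1,"x":1.5,"y":0,"z":0,"wx":0,"wy":0,"wz":0},{"fingers":-1,"x":0.7,"y":0,"z":0,"wx":0,"wy":0,"wz":0},{"fingers":-1,"x":0,"y":0,"z":0,"wx":0,"wy":0,"wz":0},{"fingers":-1,"x":0,"y":0,"z":0,"wx":0,"wy":0,"wz":0}]'

```text
t: 26.25
tool_pos: [0.409, 0.3572, 0.0494]
tool_rot: [74.1, 89.9, -6.9]
ft_force: [-1.2, -2.9, 11.0]
grip_width: 0.128
```

```bash
python3 snap.py w18
```

```text
26.25 [0.409  0.3572 0.0494] 9.01 qd 0.15 f [-1.16 -2.85 11.01] xaxis [ 1.3e-03 -2.0e-04 -1.0e+00] g 0.128
[-14.6  36.  -43.  113.   34.9  44.6 -68.9]
```

View pics/w18.png

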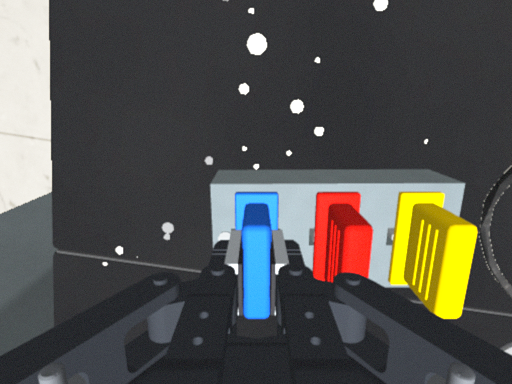

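Request:
play_rows --series '[{"fingers":-0.35,"x":-1,"y":0,"z":0,"wx":0,"wy":0,"wz":0},{"fingers":-0.35,"x":0,"y":0,"z":0,"wx":0,"wy":0,"wz":0},{"fingers":-0.35,"x":0,"y":0,"z":0,"wx":0,"wy":0,"wz":0},{"fingers":-0.35,"x":-10,"y":0,"z":0,"wx":0,"wy":0,"wz":0},{"fingers":-0.35,"x":-20,"y":0,"z":0,"wx":0,"wy":0,"wz":0},{"fingers":-0.35,"x":-30,"y":0,"z":0,"wx":0,"wy":0,"wz":0},{"fingers":-0.35,"x":-30,"y":0,"z":0,"wx":0,"wy":0,"wz":0},{"fingers":-0.35,"x":-30,"y":0,"z":0,"wx":0,"wy":0,"wz":0}]'

```text
t: 26.97
tool_pos: [0.4082, 0.357, 0.1709]
tool_rot: [-96.6, 90.0, -177.5]
ft_force: [-0.1, 0.6, -0.4]
grip_width: 0.323
```

Request:
play_rows --series '[{"fingers":-0.35,"x":-30,"y":0,"z":20,"wx":0,"wy":0,"wz":0},{"fingers":-0.35,"x":-30,"y":0,"z":20,"wx":0,"wy":0,"wz":0},{"fingers":-0.35,"x":0,"y":0,"z":0,"wx":0,"wy":0,"wz":0},{"fingers":-0.35,"x":0,"y":0,"z":0,"wx":0,"wy":0,"wz":0},{"fingers":-0.35,"x":0,"y":0,"z":0,"wx":0,"wy":0,"wz":0}]'

```text
t: 27.38
tool_pos: [0.4147, 0.3173, 0.2293]
tool_rot: [40.1, 90.0, -40.9]
ft_force: [0.5, 0.3, 0.5]
grip_width: 0.328
```

```bash
python3 snap.py w19; python3 -c "
from snap import *
snap('s1','scene')"
```

```text
27.38 [0.4147 0.3173 0.2293] 9.0 qd 1.41 f [0.47 0.28 0.47] xaxis [ 2.e-04 -2.e-04 -1.e+00] g 0.328
[ -0.8  20.9 -53.2 107.4  19.1  61.2 -52.6]
```

View pics/w19.png

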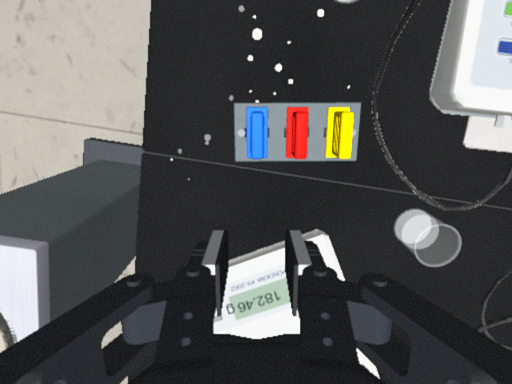

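View pics/s1.png

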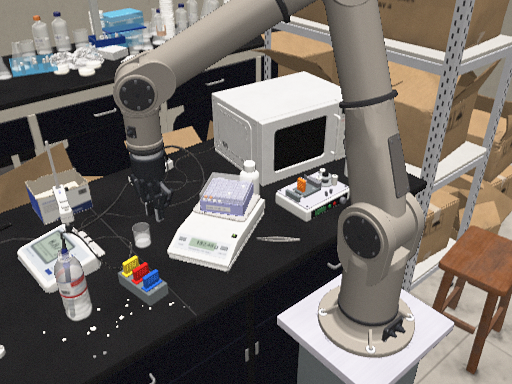

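```bash
python3 -c "
from rig import env
print(env.sign_off(), env.read_state()['t'])"
```

```text
the job is handed in; nothing more can be done
the job is handed in; nothing more can be done
```

The job is done and handed in at about 27.5 s of the 69 s allowed. I took the blue gauge from the stand, seated it in the gap and let go. I then slid the shoe in about 14.4 mm by its tab, let go of the tab and drew the gauge straight up. It is back upright in its slot, flange down.

**Squeeze:**
- From the slide force and the travel after first contact, I estimate a nip of 4 to 5 N.
- I relaxed the push to nearly zero before opening the grip on the tab.

**Drag:**
- The wrist read about 8.2 N at first, because my grip was pulling sideways by about 2.5 N.
- I shifted the grip 0.5 mm and it fell to 6.9 N, then 6.2 N. That leaves about 6 N of drag once the 0.5 N read with the gauge hanging free is taken off.

**Shoe:** The wrist picture after the draw shows the shoe within about 1 mm of where I set it. I did not photograph the pump close up again after that.

**Final pictures:**
- All three gauges stand upright in the stand.
- The robot touches nothing, and the bystanders look undisturbed.
- The highest wrist force I saw was about 21 N, while sliding the shoe.

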